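Load the bench parts dryer and set its timer

ROBOT

A 6-joint arm with a two-finger parallel gripper is mounted at the origin on the work surface. World frame = base frame: x ahead of the robot, y to its left, z up, the work surface at z = 0. Lengths are in mm, angles in rad, forces in N, time in s.
With the tool pointing down it reaches from about 350 to 975 mm from the base axis. Payload 7.1 kg.
Tool frame: the origin (TCP) lies between the finger pads; the fingertips stand 8 mm ahead of it and the grasp point (between the pads) lies 11 mm behind it; x points along the fingers, y is the direction in which the jaws open and shut, and the axes are right-handed (so a half turn about x gives the same grasp; the last joint's range is limited). The gripper opens to 88 mm and grips with 3 to 60 N. Pads are 20 mm wide; open, the fingers measure 115 mm over their backs; the gripper's body (75 mm by 178 mm) begins 61 mm behind the grasp point.
Start: joints at [-1.209, 0.423, 1.63, -0, 1.089, -0.019], TCP at [232.306, -580.206, 230.675] pointing down, gripper open.
Joint ranges: [-3, 3], [-0.9, 2.11], [0.09, 2.58], [-1.31, 4.45], [0.11, 2.69], [-2.54, 2.54]. Speed limits (rad/s): [2.39, 2.39, 3.01, 3.14, 3.14, 3.14].

INTERFACE

Orientations are given as a rotation vector (axis times angle).
In Python, from workcell import ctrl gives the robot as it stands.
- The arm moves only by the tool apply_moves, never from a script. Its argument "increments" is a list of rows, each an object with "gripper": the opening in per cent of the stroke, from 0 (shut) to 100 (fully open); "delta_pos": the shift along the tool's x, y, z in cm, a list of three; "dr": the turn, a rotation vector about the tool's x, y, z in rad, a list of three. In form: [{"gripper": gripper, "delta_pos": [dx, dy, dz], "dr": [ax, ay, az]}, ...]. A call has exactly 5 rows; each row shifts and turns the commanded pose from where the row before left it, along the tool's axes as they then stand; what a row does not reach is not made up. A row lasts 1/12 s, in which the tool goes at most 41.7 mm and 7.16 degrees, less where a joint would pass 70% of its speed; a pose out of reach is approached as far as the arm can. A call with a gripper value outside its range is refused whole. The fingers move at their own pace and stop on an object; the grip force is fixed at half the most. Time passes only in rows, so rows that do not move let the fingers close, or fill a call up. It gives the time, the measured TCP pose, the force and the opening at its end, in the units of the state.
- ctrl.get_obs(): the state, without advancing time (a new reading comes with each control period).
- ctrl.get_image(name): name is "side" or "top"; returns a dict with "img" (420x560x3 uint8, red, green, blue), "range_z" (420x560 float32, mm along the optical axis (not along the pixel's ray), 0 where there is no reading), "mtx" (3x3 intrinsics, pixels), "rvec" (rotation vector, rad) and "tvec" (3), from world to camera coordinates, as OpenCV has them. Camera axes: x right, y down, z forward; pixel columns grow to the right and rows downward; lengths in mm; the calibration is good to about 2 mm. A picture is of the moment at which its call begins.
- ctrl.close_job(): hands the job in, once; it reports no verdict.
The state is a dict: "t": time; "qpos": joint angles; "qvel": joint speeds; "joint_torque": joint torques, N m; "ee_pos": TCP position; "orientation": TCP orientation; "ft_force": force on the tool from outside, world axes, zero at the start; "moment": the same for the moment, N m; "width": finger opening in mm.
Only numpy, scipy, OpenCV 4.12 (cv2) and the standard library are available. Lean on these libraries where they do the work, as an engineer would, in place of code of your own. Each camera call takes 0.05 s, during which the arm holds its last target. There are 200 camera calls.

TASK

Dry the printed robot links: turn the latch knob on the dryer until its pointer faces the front dot, pull the hopper fully down by its handle and put all the grey links lying on the bench into it. Then push the hopper fully shut, turn the latch pointer back to the side dot, and last of all turn the timer knob until its pointer lines up with the steel tab on its rim. Leave the tab, the spool and the jar where they are.

Things in the scene. Friction and masses are not known exactly. Their poses are not given: they have to be found in the camera images.
- dryer: Fixed bench parts dryer, a grey cabinet 200 deep (x), 240 wide (y), 200 high. Origin on the table under the middle of its front edge; x points into the cabinet, +y to its left side seen from the robot, z up. The hopper fills its front; two black wing knobs stand on its flat white top: latch axis at (62, +62) mm, timer axis at (62, -60) mm in this frame.
- hopper (a joint): Bottom-hinged tilt-out hopper: a front panel 145 high, 232 wide, 12 thick with a bin behind it. 0 = shut (upright), grows as the top is pulled down towards the robot, stop at 0.75 rad (fully down). Hinge line along the dryer's y. Stiff: it stays where left (0.8 N m, some 5 N at the handle). Lowered, panel and bin floor make a V open to above, into which parts can be set or dropped.
- hopper_handle (a point): Middle of the handle, a horizontal round steel bar, 12 mm diameter, along the dryer's y, 110 mm between its arms, 32 mm clear of the panel. It turns with the hopper: shut, it is 185 mm above and 50 mm in front of the hinge line. Can be pinched from above at any hopper angle; the bar rolls between the fingers.
- hopper_hinge (a point): Middle of the hopper's hinge line, 25 mm above the table at the dryer's front edge. Behind this line the cabinet covers the bin, so load in front of it.
- hopper_in (a point): Middle of the bin floor, 43 mm behind and 5 mm above the hinge when shut; axes turn with the hopper: x away from the panel, y along the hinge, z floor to mouth. Bin inside: 86 deep, 196 wide, side walls 100 high, back wall 60 high. A link is in the bin when its origin is within x +-48, y +-100, z -8 to 102 mm of this.
- latch (a joint): Latch knob, a wing on a round skirt. A white line on one half of the wing is its pointer. 0 = pointer to the dryer's left side (+y), at the dot there: locked. 1.571 = pointer to the dryer's front (-x), at the front dot: unlocked. Grows counter-clockwise seen from above. Stops at -0.25 and 1.85 rad; light friction (0.06 N m), stays where left.
- latch_grip (a point): Point on the latch axis at mid height of its wing: wing 46 long (along the pointer), 13 thick, its top 15 mm above this point and its foot 14 mm below, on a skirt of 27 mm radius; the cabinet top is 23 mm below this point.
- timer (a joint): Timer knob, wing as on the latch. 0 = pointer to the dryer's front (-x); grows clockwise seen from above. Turns from -0.5 to 3.6 rad with light friction (0.06 N m), stays where left.
- timer_grip (a point): Point on the timer axis at mid height of its wing: wing 50 long, 13 thick, top 15 mm above and foot 14 mm below, on a skirt of 32 mm radius; the cabinet top is 23 mm below.
- timer_mark (a point): Tip of the timer's white pointer line at the skirt's edge, 32 mm from the axis.
- tab (a joint): Small steel setting tab (12 x 7 mm, 9 high) on the timer's rim, which shows the time to set; leave it where it is. Same zero and sense as joint timer: the timer is set when both read the same.
- tab_mark (a point): Point just inside the tab, 32 mm from the timer axis: where the timer's pointer tip must be.
- link1: Grey printed robot link to be dried, 74 long (x), 18 high, two round eyes of 24 mm diameter 48 mm apart joined by a waist 18 wide (y). 35 to 70 g. Origin in the middle of the underside, z up as it lies at the start. May be absent.
- link2: Grey printed robot link to be dried, 74 long (x), 18 high, two round eyes of 24 mm diameter 48 mm apart joined by a waist 18 wide (y). 35 to 70 g. Origin in the middle of the underside, z up as it lies at the start. May be absent.
- link3: Grey printed robot link to be dried, 74 long (x), 18 high, two round eyes of 24 mm diameter 48 mm apart joined by a waist 18 wide (y). 35 to 70 g. Origin in the middle of the underside, z up as it lies at the start. May be absent.
- link4: Grey printed robot link to be dried, 74 long (x), 18 high, two round eyes of 24 mm diameter 48 mm apart joined by a waist 18 wide (y). 35 to 70 g. Origin in the middle of the underside, z up as it lies at the start. May be absent.
- spool: Loose black and copper wire spool, 64 mm diameter, 40 mm high; origin under its middle. Not part of the job; leave it alone.
- jar: Loose closed jar, 60 mm diameter, 80 mm high; origin under its middle. Not part of the job; leave it alone.
Mind the look-alikes: they are no part of the job. What is shaped like the link3 but yellow is not meant.

How it is judged (in metres and radians):
On the way, in this order (a step that is already met when the one before it is completed fails the run):
1. the latch pointer is turned to the front dot (unlocked) (value of joint latch between 1.371 and 1.771 rad), for 0.2 s.
2. the hopper is pulled down while the latch is unlocked (value of joint hopper above 0.62 rad and value of joint latch above 1.2 rad), for 0.2 s.
3. every link lies released in the lowered hopper (value of joint hopper above 0.45 rad and x of link1 in the frame of hopper_in between -0.048 and 0.048 m and y of link1 in the frame of hopper_in between -0.1 and 0.1 m and z of link1 in the frame of hopper_in between -0.008 and 0.102 m and x of link2 in the frame of hopper_in between -0.048 and 0.048 m and y of link2 in the frame of hopper_in between -0.1 and 0.1 m and z of link2 in the frame of hopper_in between -0.008 and 0.102 m and x of link3 in the frame of hopper_in between -0.048 and 0.048 m and y of link3 in the frame of hopper_in between -0.1 and 0.1 m and z of link3 in the frame of hopper_in between -0.008 and 0.102 m and x of link4 in the frame of hopper_in between -0.048 and 0.048 m and y of link4 in the frame of hopper_in between -0.1 and 0.1 m and z of link4 in the frame of hopper_in between -0.008 and 0.102 m and contact force between the fingers and link1 below 0.2 N and contact force between the fingers and link2 below 0.2 N and contact force between the fingers and link3 below 0.2 N and contact force between the fingers and link4 below 0.2 N), for 0.3 s.
4. the hopper is pushed fully up again (value of joint hopper below 0.07 rad), for 0.2 s.
5. the latch pointer is turned back to the side dot (locked) with the hopper shut (value of joint latch between -0.2 and 0.2 rad and value of joint hopper below 0.07 rad), for 0.2 s.
6. the timer pointer is turned to the steel tab (horizontal distance between timer_mark and tab_mark below 0.005 m), for 0.2 s.
At the end, for the whole second after the job is handed in: Every link present lies at rest in the hopper's bin, the hopper is shut (joint below 0.07 rad), the latch is within 0.2 rad of locked (0) and the timer's pointer tip is within 5 mm (about 9 degrees) of the tab mark (all of step 5 and horizontal distance between timer_mark and tab_mark below 0.005 m and x of link1 in the frame of hopper_in between -0.048 and 0.048 m and y of link1 in the frame of hopper_in between -0.1 and 0.1 m and z of link1 in the frame of hopper_in between -0.008 and 0.102 m and x of link2 in the frame of hopper_in between -0.048 and 0.048 m and y of link2 in the frame of hopper_in between -0.1 and 0.1 m and z of link2 in the frame of hopper_in between -0.008 and 0.102 m and x of link3 in the frame of hopper_in between -0.048 and 0.048 m and y of link3 in the frame of hopper_in between -0.1 and 0.1 m and z of link3 in the frame of hopper_in between -0.008 and 0.102 m and x of link4 in the frame of hopper_in between -0.048 and 0.048 m and y of link4 in the frame of hopper_in between -0.1 and 0.1 m and z of link4 in the frame of hopper_in between -0.008 and 0.102 m and linear speed of each of link1, link2, link3, link4 below 0.03 m/s); the robot touches nothing.
It fails at once if the spool is shoved more than 40 mm from its place (distance of spool from where it was at the start of the episode above 0.04 m).
It fails at once if the jar is shoved more than 40 mm from its place (distance of jar from where it was at the start of the episode above 0.04 m).
It fails at once if the setting tab is moved more than 6 mm (distance of tab_mark from where it was at the start of the episode above 0.006 m).
Of link1, link2, link3, link4 only 2 to 4 are there at a start; the rules pass over those that are not, and their reading is None.
At some moment in a run one of link1, link2, link3, link4 may be knocked a few centimetres aside while the robot is not near it.
Once in a run the grip may slacken for a moment while it holds something.
It also fails if it takes over 210 s, if anything falls off the work surface, if the arm or the gripper's body presses on something with over 40 N, if the wrist force passes 120 N, or if a joint passes its speed limit or range.

## Working session

There is one attempt and no reset: what is moved stays moved. The work goes in short steps, Python scripts to look and compute and a tool call to move; the robot and the scene stay as the last step left them, time stands still between calls to the robot, and variables do not carry over. Pictures are saved under pics/ and viewed, about 12 in all and at most 16, crops included, and the job is handed in when it is done.

Besides the shell and the picture viewer there is one more tool, called after ">>>" as name(argument=value, ...), one argument or row to a line, values as JSON. apply_moves: Moves the arm, as the interface text tells. Its arguments: {"type":"object","properties":{"increments":{"type":"array","items":{"type":"object","properties":{"gripper":{"type":"number"},"delta_pos":{"type":"array","items":{"type":"number"}},"dr":{"type":"array","items":{"type":"number"}}}}}},"required":["increments"]}

```bash
mkdir -p pics; cat > h.py <<'E'
import numpy as np, cv2
from workcell import ctrl
from scipy.spatial.transform import Rotation as R
def grab(n,f=None):
    d=ctrl.get_image(n)
    if f: cv2.imwrite('pics/'+f,d['img'][:,:,::-1]); np.savez('pics/'+f+'.npz',**d)
    return d
def W(d,u,v,z=None):
    Rm=cv2.Rodrigues(np.array(d['rvec'],float))[0];t=np.array(d['tvec'],float).ravel();K=np.array(d['mtx'])
    r=np.linalg.inv(K)@[u,v,1.]
    c=-Rm.T@t; rw=Rm.T@r
    s=d['range_z'][int(round(v)),int(round(u))] if z is None else (z-c[2])/rw[2]
    return c+s*rw
def P(d,p):
    return cv2.projectPoints(np.array(p,float).reshape(-1,3),np.array(d['rvec'],float),np.array(d['tvec'],float),np.array(d['mtx'],float),None)[0].reshape(-1,2)
def st():
    o=ctrl.get_obs(); M=R.from_rotvec(o['orientation']).as_matrix()
    print('t',o['t'],'pos',np.round(o['ee_pos'],1),'w',o['width'],'F',np.round(o['ft_force'],1)); print(np.round(M,3)); print('q',np.round(o['qpos'],3))
    return o,M
E
python3 - <<'E'
from h import *
st()
for n in('top','side'):
    d=grab(n,n+'0.png'); print(n,-cv2.Rodrigues(d['rvec'])[0].T@np.array(d['tvec']).ravel())
E
```

```text
t 0.0 pos [ 232.1 -579.7  229.9] w 87.98109989921608 F [ 0.3 -0.8  1.5]
[[-0.001  0.372 -0.928]
 [ 0.001 -0.928 -0.372]
 [-1.    -0.002 -0.   ]]
q [-1.209  0.424  1.631  0.     1.089 -0.019]
top [ 359.73578294    6.97984991 1270.30216588]
side [ 99.28652284 817.92663854 958.1775331 ]
```

View pics/top0.png

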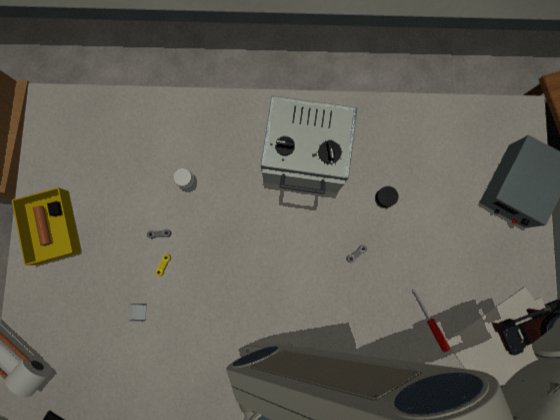

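View pics/side0.png

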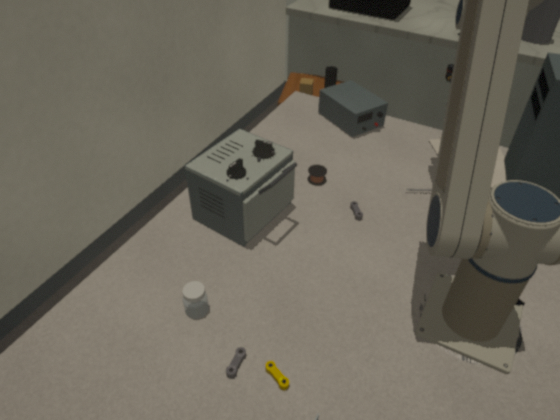

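Top view: dryer at about (310,140), with the latch at (285,146) and the timer at (330,152). Grey links lie at (159,234) and (357,254). The yellow look-alike is at (164,265), the jar at (184,178) and the spool at (387,196). The arm may be hiding part of the bench.

```bash
python3 - <<'E'
from h import *
d=dict(np.load('pics/top0.png.npz'));s=dict(np.load('pics/side0.png.npz'))
def crop(d,u,v,w,h,f): return cv2.resize(d['img'][v:v+h,u:u+w,::-1],None,fx=f,fy=f,interpolation=cv2.INTER_CUBIC)
a=crop(d,255,90,110,125,4) #440x500
b=crop(d,140,215,50,62,4);c=crop(d,335,235,50,62,4) #200x248
e=np.vstack([b,c,np.zeros((4,200,3),np.uint8)])
cv2.imwrite('pics/c1.png',np.hstack([a,e]))
for n,u,v in(('cabTL',272,98),('cabTR',355,107),('top',310,130),('latch',285,146),('timer',330,152),('linkA',159,234),('linkB',357,254),('yel',164,265),('jar',184,176),('spool',387,196),('square',139,312),('handle',299,204)):
    print(n,np.round(W(d,u,v),1))
E
```

```text
cabTL [805.4  37.9 204.2]
cabTR [ 787.1 -191.2  200.4]
top [718.7 -68.3 199.1]
latch [665.7  -0.9 220. ]
timer [ 646.1 -118.2  242.7]
linkA [435.4 380.1  14.8]
linkB [ 389.3 -230.8   19.6]
yel [341.2 357.9  17.3]
jar [606.3 297.4  80.4]
spool [ 567.9 -318.9   41.2]
square [198.4 427.5   6.5]
handle [541.7 -51.1   3.1]
```

View pics/c1.png

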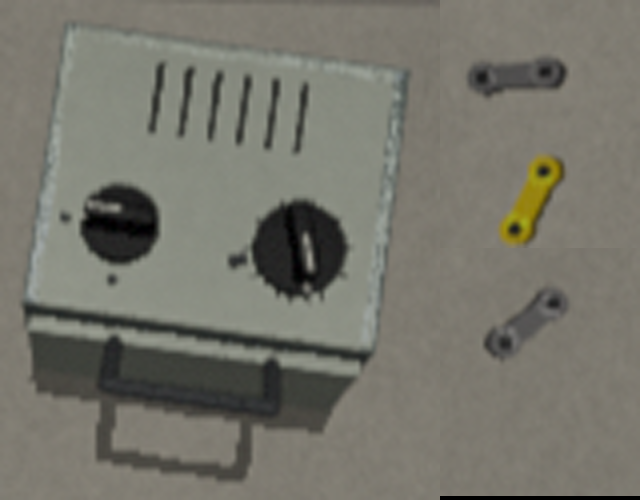

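```bash
cat >> h.py <<'E'
def cloud(d):
    v,u=np.mgrid[0:420,0:560]; K=np.array(d['mtx'],float); Rm=cv2.Rodrigues(np.array(d['rvec'],float))[0]; t=np.array(d['tvec'],float).ravel()
    z=d['range_z']; c=np.stack([(u-K[0,2])/K[0,0]*z,(v-K[1,2])/K[1,1]*z,z],-1)
    return (c-t)@Rm
E
python3 - <<'E'
from h import *
d=dict(np.load('pics/top0.png.npz'))
X=cloud(d); z=X[...,2]
m=(abs(z-200)<7); m[:90]=0;m[200:]=0;m[:,:240]=0;m[:,380:]=0
p=X[m][:,:2].astype(np.float32); r=cv2.minAreaRect(p); print(r, np.round(cv2.boxPoints(r),1), np.median(z[m]))
# links
for n,u,v in(('A',159,234),('B',357,254)):
    q=z[v-15:v+16,u-18:u+19]; mm=(q>9)&(q<30); pp=X[v-15:v+16,u-18:u+19][mm]; c=cv2.minAreaRect(pp[:,:2].astype(np.float32)); print(n,c,np.median(pp[:,2]))
# knobs
for n,u,v in(('latch',285,146),('timer',330,152)):
    q=X[v-16:v+17,u-16:u+17].reshape(-1,3)
    for lo,hi in((206,214),(228,255)):
        k=q[(q[:,2]>lo)&(q[:,2]<hi)]; print(n,lo,len(k),np.round(k.mean(0),1),cv2.minAreaRect(k[:,:2].astype(np.float32)))
def C(u,v,z): return np.round(W(d,255+u/4,90+v/4,z),1)
print('tab',C(237,260,205),'timer tip',C(308,270,238),C(303,237,238),'ldotside',C(66,216,200),'front',C(112,280,200))
print('bar',C(104,384,210),C(278,405,210))
E
```

```text
((682.9591064453125, -63.75244140625), (240.42959594726562, 241.89747619628906), 83.24818420410156) [[ 548.7 -168.9]
 [ 788.9 -197.4]
 [ 817.2   41.4]
 [ 577.    69.8]] 200.91059290212897
A ((438.148681640625, 381.5718994140625), (22.657489776611328, 70.44719696044922), 5.2614827156066895) 18.950206929143754
B ((381.3125305175781, -231.3772735595703), (69.20624542236328, 62.40595245361328), 6.832658767700195) 19.068230161291737
latch 206 179 [6.679e+02 4.000e-01 2.096e+02] ((664.3721923828125, -5.610862731933594), (78.27872467041016, 71.61967468261719), 24.83253288269043)
latch 228 99 [ 6.711e+02 -1.000e-01  2.379e+02] ((672.3473510742188, 0.05868339538574219), (45.248897552490234, 13.436585426330566), 82.88520050048828)
timer 206 309 [ 655.8 -118.8  209.7] ((657.05224609375, -119.9686279296875), (61.97241973876953, 78.69757080078125), 34.195884704589844)
timer 228 107 [ 656.6 -120.4  238.3] ((658.084228515625, -120.77890014648438), (50.83353042602539, 13.49040699005127), 10.171101570129395)
tab [647.2 -80.4 205. ] timer tip [ 632.8 -124.2  238. ] [ 654.8 -120.7  238. ] ldotside [676.2  35.7 200. ] front [632.4   3.4 200. ]
bar [559.    7.1 210. ] [ 547.8 -108.5  210. ]
```

>>> apply_moves(
  increments=[
    {"gripper": 40,"delta_pos": [-1,0,0],"dr": [-0.107,0,0]},
    {"gripper": 40,"delta_pos": [-1,0,0],"dr": [-0.107,0,0]},
    {"gripper": 40,"delta_pos": [-1,0,0],"dr": [-0.107,0,0]},
    {"gripper": 40,"delta_pos": [-1,0,0],"dr": [-0.107,0,0]},
    {"gripper": 40,"delta_pos": [-1,0,0],"dr": [-0.107,0,0]},
  ],
)

```text
t: 0.52
ee_pos: [232.2, -579.9, 280.7]
orientation: [1.67, 0.829, -1.67]
ft_force: [0.7, -0.9, 0.3]
width: 57.8
```

>>> apply_moves(
  increments=[
    {"gripper": 40,"delta_pos": [-1,0,0],"dr": [-0.107,0,0]},
    {"gripper": 40,"delta_pos": [-1,0,0],"dr": [-0.107,0,0]},
    {"gripper": 40,"delta_pos": [-1,0,0],"dr": [-0.107,0,0]},
    {"gripper": 40,"delta_pos": [-1,0,0],"dr": [-0.107,0,0]},
    {"gripper": 40,"delta_pos": [-1,0,0],"dr": [-0.107,0,0]},
  ],
)

```text
t: 0.93
ee_pos: [232.2, -579.9, 330.7]
orientation: [1.294, 1.154, -1.293]
ft_force: [-0.0, -0.4, 0.1]
width: 35.3
```

>>> apply_moves(
  increments=[
    {"gripper": 40,"delta_pos": [0,1.85,-3.1],"dr": [0,0,0]},
    {"gripper": 40,"delta_pos": [0,1.85,-3.1],"dr": [0,0,0]},
    {"gripper": 40,"delta_pos": [0,1.85,-3.1],"dr": [0,0,0]},
    {"gripper": 40,"delta_pos": [0,1.85,-3.1],"dr": [0,0,0]},
    {"gripper": 40,"delta_pos": [0,1.85,-3.1],"dr": [0,0,0]},
  ],
)

```text
t: 1.35
ee_pos: [343.2, -435.8, 330.3]
orientation: [1.298, 1.15, -1.298]
ft_force: [-0.6, -0.8, -0.3]
width: 35.1
```

>>> apply_moves(
  increments=[
    {"gripper": 40,"delta_pos": [0,1.85,-3.1],"dr": [0,0,0]},
    {"gripper": 40,"delta_pos": [0,1.85,-3.1],"dr": [0,0,0]},
    {"gripper": 40,"delta_pos": [0,1.85,-3.1],"dr": [0,0,0]},
    {"gripper": 40,"delta_pos": [0,1.85,-3.1],"dr": [0,0,0]},
    {"gripper": 40,"delta_pos": [0,1.85,-3.1],"dr": [0,0,0]},
  ],
)

```text
t: 1.77
ee_pos: [453.7, -292.9, 330.5]
orientation: [1.297, 1.151, -1.297]
ft_force: [0.4, 0.9, 0.1]
width: 35.1
```

>>> apply_moves(
  increments=[
    {"gripper": 40,"delta_pos": [0,1.85,-3.1],"dr": [0,0,0]},
    {"gripper": 40,"delta_pos": [0,1.85,-3.1],"dr": [0,0,0]},
    {"gripper": 40,"delta_pos": [0,1.85,-3.1],"dr": [0,0,0]},
    {"gripper": 40,"delta_pos": [0,1.85,-3.1],"dr": [0,0,0]},
    {"gripper": 40,"delta_pos": [0,1.85,-3.1],"dr": [0,0,0]},
  ],
)

```text
t: 2.18
ee_pos: [564.1, -150.1, 330.4]
orientation: [1.297, 1.151, -1.297]
ft_force: [0.3, -0.3, -0.5]
width: 35.0
```

>>> apply_moves(
  increments=[
    {"gripper": 40,"delta_pos": [0,1.85,-3.1],"dr": [0,0,0]},
    {"gripper": 40,"delta_pos": [0,1.85,-3.1],"dr": [0,0,0]},
    {"gripper": 40,"delta_pos": [0,1.85,-3.1],"dr": [0,0,0]},
    {"gripper": 40,"delta_pos": [0,1.85,-3.1],"dr": [0,0,0]},
    {"gripper": 40,"delta_pos": [0,0,0],"dr": [0,0,0]},
  ],
)

```text
t: 2.6
ee_pos: [654.4, -32.7, 329.8]
orientation: [1.296, 1.153, -1.293]
ft_force: [-0.2, -0.4, -0.4]
width: 35.0
```

```bash
cat >> h.py <<'E'
Dm=R.from_euler('z',-0.118).as_matrix(); D0=np.array([603.4,-54.2,0])
def todry(p): return (np.asarray(p)-D0)@Dm
def rep():
    o,M=st(); print('dryer',np.round(todry(o['ee_pos']),1),'psi-yaw deg',np.degrees(np.arctan2(M[1,1],M[0,1])+.118)); return o,M
E
python3 - <<'E'
from h import *
rep()
a=grab('top','top1.png');b=grab('side','side1.png')
cv2.imwrite('pics/m1.png',np.vstack([np.hstack([a['img'],b['img']])])[:,:,::-1])
im=cv2.imread('pics/m1.png'); cv2.imwrite('pics/m1.png',cv2.resize(im,(800,300)))
E
```

```text
t 2.6 pos [654.4 -32.7 329.8] w 34.96385485284387 F [-0.2 -0.4 -0.4]
[[ 0.001  0.993 -0.116]
 [ 0.002 -0.116 -0.993]
 [-1.     0.    -0.002]]
q [-0.069  0.379  1.462  0.002  1.3    0.047]
dryer [ 48.2  27.3 329.8] psi-yaw deg 0.11479324617027493
```

View pics/m1.png

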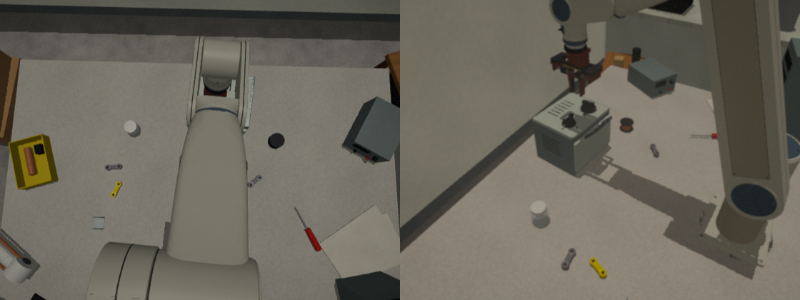

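Just two grey links are visible, A on the left and B on the right, plus the yellow one I'm leaving. Next I'll go to the latch.

>>> apply_moves(
  increments=[
    {"gripper": 40,"delta_pos": [0,0.7,-1.75],"dr": [0,0,0]},
    {"gripper": 40,"delta_pos": [0,0.7,-1.75],"dr": [0,0,0]},
    {"gripper": 40,"delta_pos": [2,0,0],"dr": [0,0,0]},
    {"gripper": 40,"delta_pos": [3,0,0],"dr": [0,0,0]},
    {"gripper": 40,"delta_pos": [1,0,0],"dr": [0,0,0]},
  ],
)

```text
t: 3.12
ee_pos: [667.3, -5.6, 266.9]
orientation: [1.295, 1.153, -1.302]
ft_force: [-1.5, -0.3, -1.2]
width: 35.0
```

```bash
python3 - <<'E'
from h import *
rep()
d=grab('side'); p=P(d,[[672.3,0,223]])[0].astype(int)
cv2.imwrite('pics/s2.png',cv2.resize(d['img'][p[1]-60:p[1]+40,p[0]-60:p[0]+60,::-1],None,fx=5,fy=5,interpolation=cv2.INTER_CUBIC))
E
```

```text
t 3.1167 pos [667.3  -5.6 266.9] w 35.0398728738784 F [-1.5 -0.3 -1.2]
[[-0.006  0.993 -0.121]
 [-0.    -0.121 -0.993]
 [-1.    -0.005  0.001]]
q [-0.026  0.453  1.494 -0.     1.2    0.095]
dryer [ 57.7  55.7 266.9] psi-yaw deg -0.17201949192820234
```

View pics/s2.png

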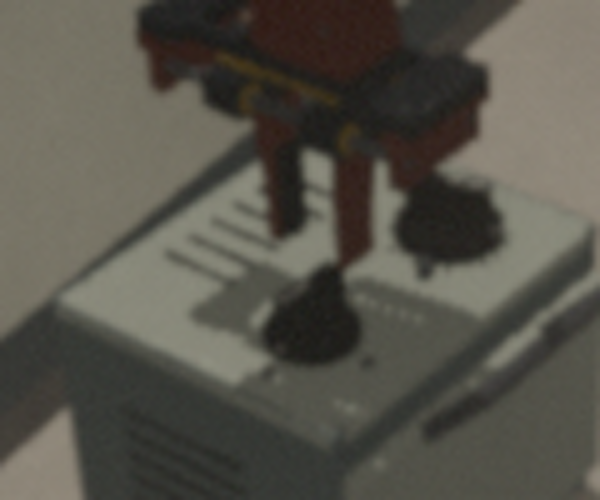

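The fingers straddle the wing in line with it, so I'll settle, descend and close.

>>> apply_moves(
  increments=[
    {"gripper": 40,"delta_pos": [0,0,0],"dr": [0,0,0]},
    {"gripper": 40,"delta_pos": [0,0,0],"dr": [0,0,0]},
    {"gripper": 40,"delta_pos": [2,0,0],"dr": [0,0,0]},
    {"gripper": 40,"delta_pos": [2,0,0],"dr": [0,0,0]},
    {"gripper": 40,"delta_pos": [0.9,0,0],"dr": [0,0,0]},
  ],
)

```text
t: 3.58
ee_pos: [669.7, -4.9, 221.5]
orientation: [1.297, 1.15, -1.297]
ft_force: [-0.7, 0.3, -0.5]
width: 35.0
```

>>> apply_moves(
  increments=[
    {"gripper": 40,"delta_pos": [0,0,0],"dr": [0,0,0]},
    {"gripper": 0,"delta_pos": [0,0,0],"dr": [0,0,0]},
    {"gripper": 0,"delta_pos": [0,0,0],"dr": [0,0,0]},
    {"gripper": 0,"delta_pos": [0,0,0],"dr": [0,0,0]},
    {"gripper": 0,"delta_pos": [0,0,0],"dr": [0,0,0]},
  ],
)

```text
t: 4.0
ee_pos: [671.7, -4.6, 223.3]
orientation: [1.299, 1.146, -1.293]
ft_force: [1.5, -0.4, -5.8]
width: 13.0
```

```bash
python3 -c "
from h import *
rep()"
```

```text
t 4.0 pos [671.7  -4.6 223.3] w 12.950715684255773 F [ 1.5 -0.4 -5.8]
[[ 0.005  0.993 -0.12 ]
 [-0.    -0.12  -0.993]
 [-1.     0.005 -0.   ]]
q [-0.024  0.497  1.528 -0.     1.112  0.096]
dryer [ 61.9  57.3 223.3] psi-yaw deg -0.11743899468071589
```

>>> apply_moves(
  increments=[
    {"gripper": 30,"delta_pos": [0,0,0],"dr": [0,0,0]},
    {"gripper": 30,"delta_pos": [0,0,0],"dr": [0,0,0]},
    {"gripper": 30,"delta_pos": [0.1,0,-0.45],"dr": [0,0,0]},
    {"gripper": 30,"delta_pos": [0,0,0],"dr": [0,0,0]},
    {"gripper": 0,"delta_pos": [0,0,0],"dr": [0,0,0]},
  ],
)

```text
t: 4.42
ee_pos: [670.2, 0.4, 220.5]
orientation: [1.297, 1.151, -1.297]
ft_force: [-0.1, 0.4, 0.1]
width: 22.5
```

>>> apply_moves(
  increments=[
    {"gripper": 0,"delta_pos": [0,0,0],"dr": [0,0,0]},
    {"gripper": 0,"delta_pos": [0,0,0],"dr": [0,0,0]},
    {"gripper": 0,"delta_pos": [0,0,0],"dr": [0,0,0]},
    {"gripper": 0,"delta_pos": [0,0,0],"dr": [-0.1,0,0]},
    {"gripper": 0,"delta_pos": [0,0,0],"dr": [-0.1,0,0]},
  ],
)

```text
t: 4.83
ee_pos: [672.3, -0.0, 220.7]
orientation: [1.149, 1.245, -1.144]
ft_force: [8.4, 0.1, -4.6]
width: 12.6
```

```bash
python3 -c "
from h import *
rep()"
```

```text
t 4.8333 pos [672.3  -0.  220.7] w 12.623570753312046 F [ 8.4  0.1 -4.6]
[[ 0.004  0.996  0.084]
 [ 0.     0.084 -0.996]
 [-1.     0.004  0.   ]]
q [-0.018  0.501  1.528  0.     1.108 -0.102]
dryer [ 62.   61.9 220.7] psi-yaw deg 11.58614512800424
```

>>> apply_moves(
  increments=[
    {"gripper": 0,"delta_pos": [0,0,0],"dr": [-0.1,0,0]},
    {"gripper": 0,"delta_pos": [0,0,0],"dr": [-0.1,0,0]},
    {"gripper": 0,"delta_pos": [0,0,0],"dr": [-0.1,0,0]},
    {"gripper": 0,"delta_pos": [0,0,0],"dr": [-0.1,0,0]},
    {"gripper": 0,"delta_pos": [0,0,0],"dr": [-0.1,0,0]},
  ],
)

```text
t: 5.25
ee_pos: [672.6, 0.1, 220.7]
orientation: [0.77, 1.426, -0.766]
ft_force: [9.3, 0.9, -6.1]
width: 12.7
```

>>> apply_moves(
  increments=[
    {"gripper": 0,"delta_pos": [0,0,0],"dr": [-0.1,0,0]},
    {"gripper": 0,"delta_pos": [0,0,0],"dr": [-0.1,0,0]},
    {"gripper": 0,"delta_pos": [0,0,0],"dr": [-0.1,0,0]},
    {"gripper": 0,"delta_pos": [0,0,0],"dr": [-0.1,0,0]},
    {"gripper": 0,"delta_pos": [0,0,0],"dr": [-0.1,0,0]},
  ],
)

```text
t: 5.67
ee_pos: [672.8, 0.3, 220.7]
orientation: [0.382, 1.532, -0.379]
ft_force: [9.4, 1.4, -6.0]
width: 12.9
```

>>> apply_moves(
  increments=[
    {"gripper": 0,"delta_pos": [0,0,0],"dr": [-0.1,0,0]},
    {"gripper": 0,"delta_pos": [0,0,0],"dr": [-0.1,0,0]},
    {"gripper": 0,"delta_pos": [0,0,0],"dr": [-0.1,0,0]},
    {"gripper": 0,"delta_pos": [0,0,0],"dr": [-0.07,0,0]},
    {"gripper": 0,"delta_pos": [0,0,0],"dr": [0,0,0]},
  ],
)

```text
t: 6.08
ee_pos: [672.9, 0.5, 220.7]
orientation: [0.093, 1.563, -0.091]
ft_force: [10.4, 2.3, -5.1]
width: 13.0
```

>>> apply_moves(
  increments=[
    {"gripper": 0,"delta_pos": [0,0,0],"dr": [0,0,0]},
    {"gripper": 0,"delta_pos": [0,0,0],"dr": [0,0,0]},
    {"gripper": 40,"delta_pos": [0,0,0],"dr": [0,0,0]},
    {"gripper": 40,"delta_pos": [0,0,0],"dr": [0,0,0]},
    {"gripper": 40,"delta_pos": [0,0,0],"dr": [0,0,0]},
  ],
)

```text
t: 6.5
ee_pos: [670.1, -0.0, 220.6]
orientation: [0.095, 1.569, -0.095]
ft_force: [0.6, -0.2, -0.5]
width: 29.4
```

>>> apply_moves(
  increments=[
    {"gripper": 40,"delta_pos": [-3,0,0],"dr": [0,0,0]},
    {"gripper": 40,"delta_pos": [-3,0,0],"dr": [0.1,0,0]},
    {"gripper": 40,"delta_pos": [-2,0,0],"dr": [0.1,0,0]},
    {"gripper": 40,"delta_pos": [0,0,0],"dr": [0.1,0,0]},
    {"gripper": 40,"delta_pos": [0,0,0],"dr": [0.1,0,0]},
  ],
)

```text
t: 6.92
ee_pos: [671.0, -0.1, 303.0]
orientation: [0.413, 1.528, -0.411]
ft_force: [0.5, -0.1, -1.0]
width: 35.1
```

```bash
python3 - <<'E'
from h import *
rep()
d=grab('side'); p=P(d,[[672.3,0,223]])[0].astype(int)
cv2.imwrite('pics/s3.png',cv2.resize(d['img'][p[1]-60:p[1]+40,p[0]-60:p[0]+60,::-1],None,fx=5,fy=5,interpolation=cv2.INTER_CUBIC))
E
```

```text
t 6.9167 pos [ 6.71e+02 -1.00e-01  3.03e+02] w 35.087477256551246 F [ 0.5 -0.1 -1. ]
[[ 0.003  0.502  0.865]
 [-0.     0.865 -0.502]
 [-1.     0.002  0.003]]
q [-0.018  0.424  1.456 -0.     1.259 -1.063]
dryer [ 60.8  61.7 303. ] psi-yaw deg 66.6327334747764
```

View pics/s3.png

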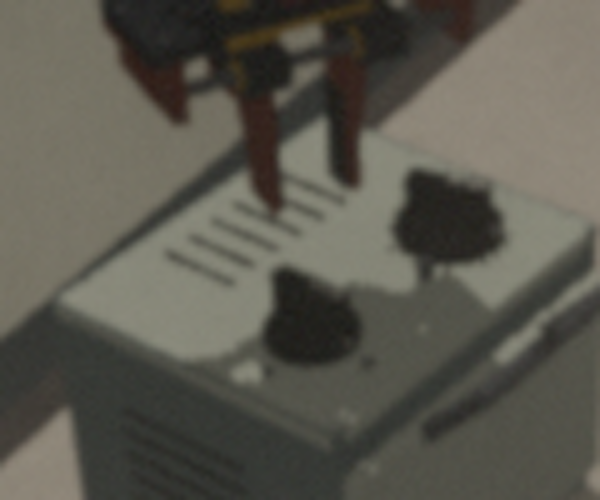

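Wing now points along the dryer's x, so the latch is at the front dot. On to the handle.

>>> apply_moves(
  increments=[
    {"gripper": 34,"delta_pos": [0,0,0],"dr": [0.1,0,0]},
    {"gripper": 34,"delta_pos": [0,0,0],"dr": [0.1,0,0]},
    {"gripper": 34,"delta_pos": [0,0,0],"dr": [0.1,0,0]},
    {"gripper": 34,"delta_pos": [0,0,0],"dr": [0.1,0,0]},
    {"gripper": 34,"delta_pos": [0,0,0],"dr": [0.1,0,0]},
  ],
)

```text
t: 7.38
ee_pos: [670.0, -0.1, 300.4]
orientation: [0.797, 1.42, -0.798]
ft_force: [-0.4, -0.4, 0.4]
width: 30.0
```

>>> apply_moves(
  increments=[
    {"gripper": 34,"delta_pos": [0,0,0],"dr": [0.1,0,0]},
    {"gripper": 34,"delta_pos": [0,0,0],"dr": [0.1,0,0]},
    {"gripper": 34,"delta_pos": [0,0,0],"dr": [0.1,0,0]},
    {"gripper": 34,"delta_pos": [0,0,0],"dr": [0.1,0,0]},
    {"gripper": 34,"delta_pos": [0,0,0],"dr": [0.1,0,0]},
  ],
)

```text
t: 7.8
ee_pos: [670.0, -0.1, 300.3]
orientation: [1.174, 1.232, -1.175]
ft_force: [-0.2, 0.7, 0.5]
width: 29.9
```

>>> apply_moves(
  increments=[
    {"gripper": 34,"delta_pos": [0,0,0],"dr": [0.1,0,0]},
    {"gripper": 34,"delta_pos": [0,0,0],"dr": [0.07,0,0]},
    {"gripper": 34,"delta_pos": [0,-3.7,2.1],"dr": [0,0,0]},
    {"gripper": 34,"delta_pos": [0,-3.7,2.1],"dr": [0,0,0]},
    {"gripper": 34,"delta_pos": [0,-3.7,2.1],"dr": [0,0,0]},
  ],
)

```text
t: 8.22
ee_pos: [553.3, -48.5, 299.7]
orientation: [1.294, 1.153, -1.296]
ft_force: [0.7, -0.4, 0.5]
width: 29.8
```

>>> apply_moves(
  increments=[
    {"gripper": 34,"delta_pos": [0,0,0],"dr": [0,0,0]},
    {"gripper": 34,"delta_pos": [0,0,0],"dr": [0,0,0]},
    {"gripper": 34,"delta_pos": [2,0,0],"dr": [0,0,0]},
    {"gripper": 34,"delta_pos": [2,0,0],"dr": [0,0,0]},
    {"gripper": 34,"delta_pos": [0,0,0],"dr": [0,0,0]},
  ],
)

```text
t: 8.63
ee_pos: [554.3, -47.8, 257.7]
orientation: [1.294, 1.154, -1.299]
ft_force: [0.1, -0.0, -0.9]
width: 29.9
```

```bash
python3 - <<'E'
from h import *
rep()
d=grab('side'); p=P(d,[[553.7,-48,210]])[0].astype(int)
cv2.imwrite('pics/s4.png',cv2.resize(d['img'][p[1]-60:p[1]+50,p[0]-60:p[0]+60,::-1],None,fx=5,fy=5,interpolation=cv2.INTER_CUBIC))
E
```

```text
t 8.6333 pos [554.3 -47.8 257.7] w 29.907858747627788 F [ 0.1 -0.  -0.9]
[[-0.005  0.993 -0.118]
 [ 0.001 -0.118 -0.993]
 [-1.    -0.005 -0.   ]]
q [-0.107  0.293  1.756  0.     1.097  0.011]
dryer [-49.5   0.6 257.7] psi-yaw deg -0.0236224101764239
```

View pics/s4.png

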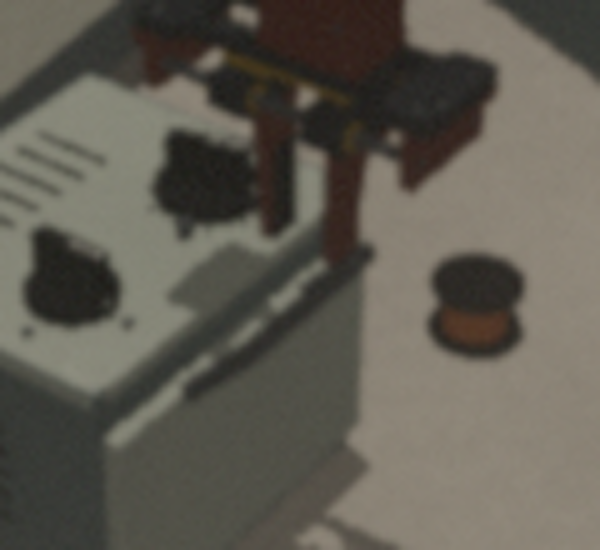

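>>> apply_moves(
  increments=[
    {"gripper": 34,"delta_pos": [2,0,0],"dr": [0,0,0]},
    {"gripper": 34,"delta_pos": [2,0,0],"dr": [0,0,0]},
    {"gripper": 34,"delta_pos": [2,0,0],"dr": [0,0,0]},
    {"gripper": 34,"delta_pos": [0,0,0],"dr": [0,0,0]},
    {"gripper": 34,"delta_pos": [0,0,0],"dr": [0,0,0]},
  ],
)

```text
t: 9.1
ee_pos: [555.7, -48.0, 201.0]
orientation: [1.296, 1.151, -1.297]
ft_force: [-0.3, 0.2, 0.0]
width: 29.3
```

>>> apply_moves(
  increments=[
    {"gripper": 0,"delta_pos": [0,0,0],"dr": [0,0,0]},
    {"gripper": 0,"delta_pos": [0,0,0],"dr": [0,0,0]},
    {"gripper": 0,"delta_pos": [0,0,0],"dr": [0,0,0]},
    {"gripper": 0,"delta_pos": [0,0,0],"dr": [0,0,0]},
    {"gripper": 0,"delta_pos": [0,0,0],"dr": [0,0,0]},
  ],
)

```text
t: 9.52
ee_pos: [553.8, -48.0, 201.8]
orientation: [1.296, 1.152, -1.299]
ft_force: [-7.4, 0.8, 7.1]
width: 11.2
```

```bash
python3 - <<'E'
from h import *
rep()
p0=None
for i in range(0,16):
    t=.75*i/15; p=np.array([-50*np.cos(t)-185*np.sin(t),185*np.cos(t)-50*np.sin(t)])
    if p0 is not None: print(i,'x+',round(-(p-p0)[1]/10,2),'y',round((p-p0)[0]/10,2))
    p0=p
E
```

```text
t 9.5167 pos [553.8 -48.  201.8] w 11.205935513105592 F [-7.4  0.8  7.1]
[[-0.002  0.993 -0.12 ]
 [ 0.    -0.12  -0.993]
 [-1.    -0.002 -0.   ]]
q [-0.108  0.36   1.806  0.     0.978  0.012]
dryer [-50.    0.3 201.8] psi-yaw deg -0.10492020376635446
1 x+ 0.27 y -0.92
2 x+ 0.32 y -0.9
3 x+ 0.36 y -0.89
4 x+ 0.41 y -0.87
5 x+ 0.45 y -0.85
6 x+ 0.49 y -0.82
7 x+ 0.53 y -0.8
8 x+ 0.57 y -0.77
9 x+ 0.61 y -0.74
10 x+ 0.65 y -0.71
11 x+ 0.68 y -0.68
12 x+ 0.71 y -0.64
13 x+ 0.74 y -0.6
14 x+ 0.77 y -0.57
15 x+ 0.8 y -0.53
```

Bar gripped at 11.2 mm. I'll pull along the arc.

>>> apply_moves(
  increments=[
    {"gripper": 0,"delta_pos": [0.27,-0.92,0],"dr": [0,0,0]},
    {"gripper": 0,"delta_pos": [0.32,-0.9,0],"dr": [0,0,0]},
    {"gripper": 0,"delta_pos": [0.36,-0.89,0],"dr": [0,0,0]},
    {"gripper": 0,"delta_pos": [0.41,-0.87,0],"dr": [0,0,0]},
    {"gripper": 0,"delta_pos": [0.45,-0.85,0],"dr": [0,0,0]},
  ],
)

```text
t: 9.93
ee_pos: [514.5, -43.2, 185.4]
orientation: [1.301, 1.143, -1.29]
ft_force: [3.5, -0.4, 6.8]
width: 11.3
```

>>> apply_moves(
  increments=[
    {"gripper": 0,"delta_pos": [0.49,-0.82,0],"dr": [0,0,0]},
    {"gripper": 0,"delta_pos": [0.53,-0.8,0],"dr": [0,0,0]},
    {"gripper": 0,"delta_pos": [0.57,-0.77,0],"dr": [0,0,0]},
    {"gripper": 0,"delta_pos": [0.61,-0.74,0],"dr": [0,0,0]},
    {"gripper": 0,"delta_pos": [0.65,-0.71,0],"dr": [0,0,0]},
  ],
)

```text
t: 10.35
ee_pos: [475.4, -38.6, 156.3]
orientation: [1.3, 1.145, -1.292]
ft_force: [2.0, -0.4, 7.2]
width: 11.2
```

>>> apply_moves(
  increments=[
    {"gripper": 0,"delta_pos": [0.68,-0.68,0],"dr": [0,0,0]},
    {"gripper": 0,"delta_pos": [0.71,-0.64,0],"dr": [0,0,0]},
    {"gripper": 0,"delta_pos": [0.74,-0.6,0],"dr": [0,0,0]},
    {"gripper": 0,"delta_pos": [0.77,-0.57,0],"dr": [0,0,0]},
    {"gripper": 0,"delta_pos": [0.7,-0.45,0],"dr": [0,0,0]},
  ],
)

```text
t: 10.77
ee_pos: [445.2, -34.9, 119.4]
orientation: [1.299, 1.147, -1.294]
ft_force: [-1.5, -0.1, 6.9]
width: 10.9
```

>>> apply_moves(
  increments=[
    {"gripper": 0,"delta_pos": [0,0,0],"dr": [0,0,0]},
    {"gripper": 0,"delta_pos": [0,0,0],"dr": [0,0,0]},
    {"gripper": 0,"delta_pos": [0,0,0],"dr": [0,0,0]},
    {"gripper": 0,"delta_pos": [0,0,0],"dr": [0,0,0]},
    {"gripper": 0,"delta_pos": [0,0,0],"dr": [0,0,0]},
  ],
)

```text
t: 11.18
ee_pos: [444.4, -34.8, 118.5]
orientation: [1.298, 1.149, -1.296]
ft_force: [3.3, 0.3, -2.0]
width: 11.4
```

```bash
python3 -c "
from h import *
rep()"
```

```text
t 11.1833 pos [444.4 -34.8 118.5] w 11.400435594084358 F [ 3.3  0.3 -2. ]
[[ 0.001  0.993 -0.12 ]
 [-0.    -0.12  -0.993]
 [-1.     0.001 -0.   ]]
q [-0.105  0.35   2.094  0.     0.697  0.015]
dryer [-160.1    0.5  118.5] psi-yaw deg -0.11650774662969472
```

>>> apply_moves(
  increments=[
    {"gripper": 34,"delta_pos": [0,0,0],"dr": [0,0,0]},
    {"gripper": 34,"delta_pos": [0,0,0],"dr": [0,0,0]},
    {"gripper": 34,"delta_pos": [0,0,0],"dr": [0,0,0]},
    {"gripper": 34,"delta_pos": [-3,0,0],"dr": [0,0,0]},
    {"gripper": 34,"delta_pos": [-4,0,0],"dr": [0,0,0]},
  ],
)

```text
t: 11.6
ee_pos: [441.1, -34.6, 186.3]
orientation: [1.294, 1.156, -1.303]
ft_force: [0.6, -0.5, -0.8]
width: 29.9
```

>>> apply_moves(
  increments=[
    {"gripper": 50,"delta_pos": [-4,0,0],"dr": [0,0,0]},
    {"gripper": 50,"delta_pos": [-3,0,0],"dr": [0,0,0]},
    {"gripper": 50,"delta_pos": [-2,0,0],"dr": [0,0,0]},
    {"gripper": 50,"delta_pos": [0,0,0],"dr": [0,0,0]},
    {"gripper": 50,"delta_pos": [0,0,0],"dr": [0,0,0]},
  ],
)

```text
t: 12.02
ee_pos: [444.1, -34.9, 278.9]
orientation: [1.298, 1.148, -1.295]
ft_force: [-0.6, 0.2, -0.7]
width: 44.0
```

```bash
cat >> h.py <<'E'
def links(d,lo=8,hi=26):
    """grey, low blobs of a link's size: centre, long-axis angle, pixel centre"""
    X=cloud(d); z=X[...,2]; g=d['img'].astype(int); sat=g.max(2)-g.min(2)
    m=((z>lo)&(z<hi)&(X[...,0]>150)&(X[...,0]<900)&(abs(X[...,1])<600)&(d['range_z']>0)).astype(np.uint8)
    n,L,s,c=cv2.connectedComponentsWithStats(m)
    for i in range(1,n):
        if 60<s[i][4]<700:
            k=X[L==i]; r=cv2.minAreaRect(k[:,:2].astype(np.float32)); a=r[2] if r[1][0]>r[1][1] else r[2]+90
            print('px',np.round(c[i]),'n',s[i][4],'ctr',np.round(r[0],1),'size',np.round(r[1],1),'long deg',round(a,1),'z',np.round(np.median(k[:,2]),1),'sat',np.median(sat[L==i]))
E
python3 - <<'E'
from h import *
rep()
links(dict(np.load('pics/top0.png.npz')));print()
t=grab('top','top2.png'); links(t); print(); s=grab('side','side2.png'); links(s)
E
```

```text
t 12.0167 pos [444.1 -34.9 278.9] w 43.97707450103087 F [-0.6  0.2 -0.7]
[[ 0.002  0.993 -0.12 ]
 [-0.    -0.12  -0.993]
 [-1.     0.002  0.   ]]
q [-0.105  0.09   1.961 -0.     1.088  0.015]
dryer [-160.5    0.4  278.9] psi-yaw deg -0.11421657588884802
px [158. 233.] n 157 ctr [438.1 381.6] size [22.7 70.4] long deg 95.3 z 19.0 sat 2.0
px [357. 253.] n 157 ctr [ 393.3 -230.3] size [23.8 70.8] long deg 131.0 z 19.1 sat 3.0
px [162. 264.] n 167 ctr [343.1 363.4] size [23.4 71.5] long deg 156.9 z 18.7 sat 118.0
px [430. 320.] n 208 ctr [ 217.9 -443. ] size [161.7  25.8] long deg 26.7 z 19.5 sat 43.5

px [158. 233.] n 157 ctr [438.3 382.8] size [23.2 73.1] long deg 94.0 z 18.1 sat 2.0
px [356. 253.] n 155 ctr [ 392.7 -230.1] size [23.4 72. ] long deg 129.2 z 19.1 sat 3.0
px [162. 264.] n 169 ctr [344.1 363.8] size [22.5 70.6] long deg 157.0 z 18.4 sat 119.0
px [429. 318.] n 190 ctr [ 221.6 -440. ] size [151.7  25. ] long deg 27.0 z 19.3 sat 44.5

px [438. 189.] n 158 ctr [ 211.1 -441.1] size [150.5  28.2] long deg 28.5 z 16.7 sat 61.0
px [356. 209.] n 133 ctr [ 392.6 -231.2] size [24.4 76.6] long deg 127.3 z 18.3 sat 8.0
px [218. 229.] n 228 ctr [711.3  49.3] size [ 15.3 210.7] long deg 173.6 z 17.6 sat 5.0
px [196. 313.] n 108 ctr [591.2 316.3] size [58.8 27.6] long deg 46.2 z 16.7 sat 8.0
px [235. 361.] n 300 ctr [437.  381.4] size [24.  72.9] long deg 97.2 z 17.8 sat 9.0
px [277. 374.] n 323 ctr [342.5 364. ] size [23.8 71.4] long deg 157.0 z 17.7 sat 139.0
```

View pics/side2.png

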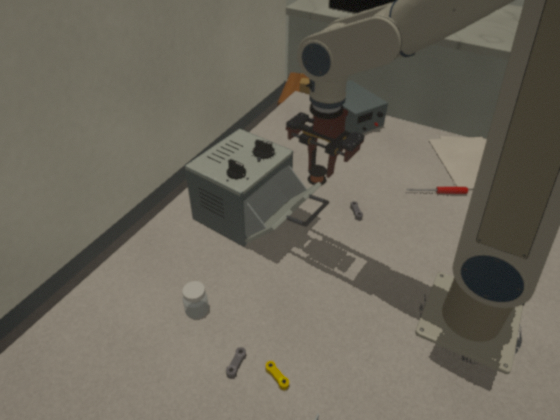

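The hopper is down. Links A (235,361) and B (356,209) are both grey, with saturation under 10; the yellow one at (277,374) reads 139 and stays put. Taking B first.

>>> apply_moves(
  increments=[
    {"gripper": 50,"delta_pos": [0,-0.56,4],"dr": [0,0,0]},
    {"gripper": 50,"delta_pos": [0,-0.56,4],"dr": [0,0,0]},
    {"gripper": 50,"delta_pos": [0,-0.56,4],"dr": [0,0,0]},
    {"gripper": 50,"delta_pos": [0,-0.56,4],"dr": [0,0,0]},
    {"gripper": 50,"delta_pos": [0,-0.56,4],"dr": [0,0,0]},
  ],
)

```text
t: 12.53
ee_pos: [390.4, -231.0, 276.2]
orientation: [1.296, 1.154, -1.298]
ft_force: [-0.0, 0.4, -0.6]
width: 44.0
```

>>> apply_moves(
  increments=[
    {"gripper": 50,"delta_pos": [2,0,0],"dr": [-0.09,0,0]},
    {"gripper": 50,"delta_pos": [2,0,0],"dr": [-0.09,0,0]},
    {"gripper": 50,"delta_pos": [2,0,0],"dr": [-0.09,0,0]},
    {"gripper": 50,"delta_pos": [2,0,0],"dr": [-0.09,0,0]},
    {"gripper": 50,"delta_pos": [2,0,0],"dr": [-0.09,0,0]},
  ],
)

```text
t: 12.95
ee_pos: [390.6, -229.5, 175.4]
orientation: [0.96, 1.353, -0.961]
ft_force: [0.3, 0.4, 0.6]
width: 43.9
```

>>> apply_moves(
  increments=[
    {"gripper": 50,"delta_pos": [3,0,0],"dr": [-0.09,0,0]},
    {"gripper": 50,"delta_pos": [3,0,0],"dr": [-0.09,0,0]},
    {"gripper": 50,"delta_pos": [3,0,0],"dr": [-0.09,0,0]},
    {"gripper": 50,"delta_pos": [2,0,0],"dr": [-0.09,0,0]},
    {"gripper": 50,"delta_pos": [0,0,0],"dr": [0,0,0]},
  ],
)

```text
t: 13.37
ee_pos: [388.3, -227.7, 63.4]
orientation: [0.687, 1.47, -0.685]
ft_force: [-1.5, 0.4, -0.6]
width: 43.9
```

>>> apply_moves(
  increments=[
    {"gripper": 50,"delta_pos": [0,0,0],"dr": [0,0,0]},
    {"gripper": 50,"delta_pos": [0,0,0],"dr": [0,0,0]},
    {"gripper": 50,"delta_pos": [0,0,0],"dr": [0,0,0]},
    {"gripper": 50,"delta_pos": [0,0,0],"dr": [0,0,0]},
    {"gripper": 50,"delta_pos": [0,0,0],"dr": [0,0,0]},
  ],
)

```text
t: 13.78
ee_pos: [392.7, -230.4, 69.2]
orientation: [0.688, 1.457, -0.688]
ft_force: [0.2, 0.1, -0.3]
width: 44.1
```

```bash
cat >> h.py <<'E'
def go(x,y,z):
    o,M=st(); print('tool delta cm',np.round(M.T@(np.array([x,y,z])-o['ee_pos'])/10,2))
E
python3 - <<'E'
from h import *
go(392.7,-230.5,10); o,M=st(); print(np.degrees(np.arctan2(M[1,1],M[0,1])))
links(grab('side'))
E
```

```text
t 13.7833 pos [ 392.7 -230.4   69.2] w 44.06332851306698 F [ 0.2  0.1 -0.3]
[[ 0.002  0.772  0.636]
 [-0.001  0.636 -0.772]
 [-1.     0.001  0.002]]
q [-0.557  0.459  2.094 -0.     0.586 -1.246]
tool delta cm [ 5.92 -0.01 -0.  ]
t 13.7833 pos [ 392.7 -230.4   69.2] w 44.06332851306698 F [ 0.2  0.1 -0.3]
[[ 0.002  0.772  0.636]
 [-0.001  0.636 -0.772]
 [-1.     0.001  0.002]]
q [-0.557  0.459  2.094 -0.     0.586 -1.246]
39.49400938611896
px [356. 209.] n 132 ctr [ 391.3 -230.3] size [25.5 72.8] long deg 126.5 z 17.7 sat 7.0
px [219. 229.] n 219 ctr [708.5  47.6] size [ 17.1 209.6] long deg 172.7 z 16.9 sat 5.0
px [197. 313.] n 108 ctr [592.1 316.1] size [58.9 28.5] long deg 44.1 z 16.7 sat 8.0
px [235. 361.] n 300 ctr [437.3 382.5] size [24.6 72.6] long deg 96.6 z 17.9 sat 9.0
px [277. 374.] n 328 ctr [341.9 363.7] size [26.  71.6] long deg 155.4 z 17.6 sat 144.0
```

>>> apply_moves(
  increments=[
    {"gripper": 50,"delta_pos": [2,0,0],"dr": [0,0,0]},
    {"gripper": 50,"delta_pos": [2,0,0],"dr": [0,0,0]},
    {"gripper": 50,"delta_pos": [1.3,0,0],"dr": [0,0,0]},
    {"gripper": 50,"delta_pos": [0.6,0,0],"dr": [0,0,0]},
    {"gripper": 50,"delta_pos": [0,0,0],"dr": [0,0,0]},
  ],
)

```text
t: 14.25
ee_pos: [391.8, -229.9, 8.8]
orientation: [0.688, 1.46, -0.688]
ft_force: [-0.6, 0.4, 0.9]
width: 44.2
```

>>> apply_moves(
  increments=[
    {"gripper": 0,"delta_pos": [0,0,0],"dr": [0,0,0]},
    {"gripper": 0,"delta_pos": [0,0,0],"dr": [0,0,0]},
    {"gripper": 0,"delta_pos": [0,0,0],"dr": [0,0,0]},
    {"gripper": 0,"delta_pos": [0,0,0],"dr": [0,0,0]},
    {"gripper": 0,"delta_pos": [0,0,0],"dr": [0,0,0]},
  ],
)

```text
t: 14.67
ee_pos: [392.3, -230.1, 9.5]
orientation: [0.688, 1.458, -0.688]
ft_force: [0.0, 0.3, 3.2]
width: 17.6
```

>>> apply_moves(
  increments=[
    {"gripper": 0,"delta_pos": [-1,0,0],"dr": [0,0,0]},
    {"gripper": 0,"delta_pos": [-2,0,0],"dr": [0,0,0]},
    {"gripper": 0,"delta_pos": [-3,0,0],"dr": [0,0,0]},
    {"gripper": 0,"delta_pos": [-3,0,0],"dr": [0,0,0]},
    {"gripper": 0,"delta_pos": [-3,0,0],"dr": [0,0,0]},
  ],
)

```text
t: 15.08
ee_pos: [391.5, -229.7, 130.8]
orientation: [0.688, 1.46, -0.688]
ft_force: [0.3, -0.6, -0.3]
width: 17.9
```

>>> apply_moves(
  increments=[
    {"gripper": 0,"delta_pos": [-2,0,0],"dr": [0.09,0,0]},
    {"gripper": 0,"delta_pos": [-2,0,0],"dr": [0.09,0,0]},
    {"gripper": 0,"delta_pos": [-2,0,0],"dr": [0.09,0,0]},
    {"gripper": 0,"delta_pos": [-2,0,0],"dr": [0.09,0,0]},
    {"gripper": 0,"delta_pos": [-2,0,0],"dr": [0.09,0,0]},
  ],
)

```text
t: 15.5
ee_pos: [391.5, -229.7, 230.8]
orientation: [1.034, 1.311, -1.034]
ft_force: [-0.1, -0.9, -0.9]
width: 17.9
```

>>> apply_moves(
  increments=[
    {"gripper": 0,"delta_pos": [0,0,0],"dr": [0.09,0,0]},
    {"gripper": 0,"delta_pos": [0,0,0],"dr": [0.09,0,0]},
    {"gripper": 0,"delta_pos": [0,0,0],"dr": [0.09,0,0]},
    {"gripper": 0,"delta_pos": [0,0,0],"dr": [0.09,0,0]},
    {"gripper": 0,"delta_pos": [0,0,0],"dr": [0,0,0]},
  ],
)

```text
t: 15.92
ee_pos: [391.7, -229.8, 229.7]
orientation: [1.299, 1.148, -1.299]
ft_force: [-0.4, -0.2, -1.3]
width: 17.6
```

```bash
python3 - <<'E'
from h import *
rep(); t=D0+Dm@np.array([-58,-46,0]); print(t); go(t[0],t[1],230)
E
```

```text
t 15.9167 pos [ 391.7 -229.8  229.7] w 17.623010166068877 F [-0.4 -0.2 -1.3]
[[ 0.     0.992 -0.123]
 [-0.    -0.123 -0.992]
 [-1.     0.     0.   ]]
q [-0.557  0.171  1.995  0.     0.976 -0.434]
dryer [-189.6 -199.3  229.7] psi-yaw deg -0.29553578612487846
[540.38791549 -93.05199102   0.        ]
t 15.9167 pos [ 391.7 -229.8  229.7] w 17.623010166068877 F [-0.4 -0.2 -1.3]
[[ 0.     0.992 -0.123]
 [-0.    -0.123 -0.992]
 [-1.     0.     0.   ]]
q [-0.557  0.171  1.995  0.     0.976 -0.434]
tool delta cm [ -0.03  13.08 -15.39]
```

>>> apply_moves(
  increments=[
    {"gripper": 0,"delta_pos": [0,2.1,-2.6],"dr": [0,0,0]},
    {"gripper": 0,"delta_pos": [0,2.1,-2.6],"dr": [0,0,0]},
    {"gripper": 0,"delta_pos": [0,2.1,-2.6],"dr": [0,0,0]},
    {"gripper": 0,"delta_pos": [0,2.1,-2.6],"dr": [0,0,0]},
    {"gripper": 0,"delta_pos": [0,2.1,-2.6],"dr": [0,0,0]},
  ],
)

```text
t: 16.33
ee_pos: [512.5, -112.2, 229.5]
orientation: [1.295, 1.152, -1.295]
ft_force: [1.4, 0.2, -1.3]
width: 17.9
```

>>> apply_moves(
  increments=[
    {"gripper": 0,"delta_pos": [0,2.0,-2.4],"dr": [0,0,0]},
    {"gripper": 0,"delta_pos": [0,0,0],"dr": [0,0,0]},
    {"gripper": 0,"delta_pos": [0,0,0],"dr": [0,0,0]},
    {"gripper": 0,"delta_pos": [2,0,0],"dr": [0,0,0]},
    {"gripper": 0,"delta_pos": [2,0,0],"dr": [0,0,0]},
  ],
)

```text
t: 16.75
ee_pos: [534.5, -92.8, 189.8]
orientation: [1.296, 1.149, -1.294]
ft_force: [0.5, 0.1, -1.2]
width: 17.7
```

>>> apply_moves(
  increments=[
    {"gripper": 0,"delta_pos": [2,0,0],"dr": [0,0,0]},
    {"gripper": 0,"delta_pos": [2,0,0],"dr": [0,0,0]},
    {"gripper": 0,"delta_pos": [0,0,0],"dr": [0,0,0]},
    {"gripper": 0,"delta_pos": [0,0,0],"dr": [0,0,0]},
    {"gripper": 0,"delta_pos": [0,0,0],"dr": [0,0,0]},
  ],
)

```text
t: 17.17
ee_pos: [534.6, -92.7, 150.1]
orientation: [1.297, 1.149, -1.297]
ft_force: [0.5, -0.2, -0.9]
width: 17.7
```

```bash
python3 - <<'E'
from h import *
rep(); d=grab('side'); p=P(d,[[540,-93,150]])[0].astype(int)
cv2.imwrite('pics/s5.png',cv2.resize(d['img'][p[1]-60:p[1]+50,p[0]-60:p[0]+60,::-1],None,fx=5,fy=5,interpolation=cv2.INTER_CUBIC))
E
```

```text
t 17.1667 pos [534.6 -92.7 150.1] w 17.67573419414663 F [ 0.5 -0.2 -0.9]
[[ 0.001  0.993 -0.12 ]
 [-0.    -0.12  -0.993]
 [-1.     0.001  0.   ]]
q [-0.194  0.414  1.871 -0.     0.856 -0.073]
dryer [-63.8 -46.4 150.1] psi-yaw deg -0.12385965539977302
```

View pics/s5.png

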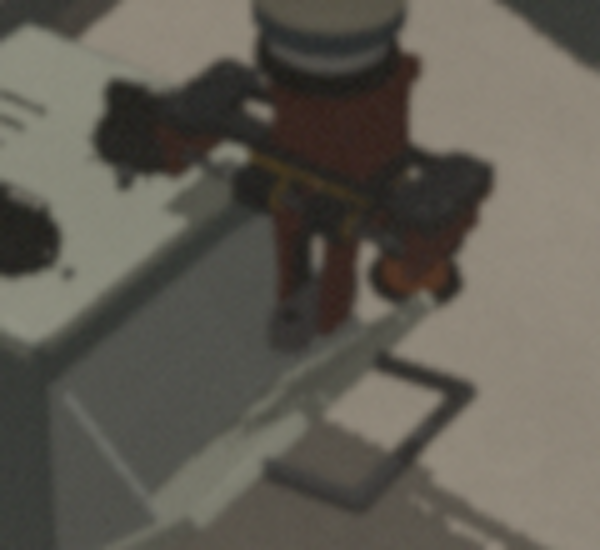

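The link hangs inside the V at (290,330), so I'll release it and rise.

>>> apply_moves(
  increments=[
    {"gripper": 32,"delta_pos": [0,0,0],"dr": [0,0,0]},
    {"gripper": 32,"delta_pos": [0,0,0],"dr": [0,0,0]},
    {"gripper": 32,"delta_pos": [0,0,0],"dr": [0,0,0]},
    {"gripper": 32,"delta_pos": [0,0,0],"dr": [0,0,0]},
    {"gripper": 32,"delta_pos": [0,0,0],"dr": [0,0,0]},
  ],
)

```text
t: 17.63
ee_pos: [534.7, -92.1, 149.4]
orientation: [1.297, 1.15, -1.297]
ft_force: [0.4, 0.2, -0.1]
width: 28.0
```

>>> apply_moves(
  increments=[
    {"gripper": 32,"delta_pos": [-2,0,0],"dr": [0,0,0]},
    {"gripper": 32,"delta_pos": [-3,0,0],"dr": [0,0,0]},
    {"gripper": 32,"delta_pos": [-3,0,0],"dr": [0,0,0]},
    {"gripper": 50,"delta_pos": [-2,-2,-2],"dr": [0,0,0]},
    {"gripper": 50,"delta_pos": [0,-2,-2],"dr": [0,0,0]},
  ],
)

```text
t: 18.05
ee_pos: [502.3, -48.0, 253.3]
orientation: [1.302, 1.143, -1.293]
ft_force: [0.2, -0.1, -0.7]
width: 38.2
```

>>> apply_moves(
  increments=[
    {"gripper": 50,"delta_pos": [0,-1,-4],"dr": [0,0,0]},
    {"gripper": 50,"delta_pos": [0,-1,-4],"dr": [0,0,0]},
    {"gripper": 50,"delta_pos": [0,-1,-4],"dr": [0,0,0]},
    {"gripper": 50,"delta_pos": [0,-1,-4],"dr": [0,0,0]},
    {"gripper": 50,"delta_pos": [0,-1,-4],"dr": [0,0,0]},
  ],
)

```text
t: 18.47
ee_pos: [473.3, 158.8, 249.4]
orientation: [1.298, 1.15, -1.297]
ft_force: [1.1, -0.8, -0.1]
width: 44.0
```

>>> apply_moves(
  increments=[
    {"gripper": 50,"delta_pos": [0,-1,-4],"dr": [0,0,0]},
    {"gripper": 50,"delta_pos": [0,0,-4],"dr": [0,0,0]},
    {"gripper": 50,"delta_pos": [0,0,-4],"dr": [0,0,0]},
    {"gripper": 50,"delta_pos": [0,0,0],"dr": [0,0,0]},
    {"gripper": 50,"delta_pos": [0,0,0],"dr": [0,0,0]},
  ],
)

```text
t: 18.88
ee_pos: [478.1, 279.2, 248.8]
orientation: [1.294, 1.152, -1.295]
ft_force: [-0.4, -0.3, 0.6]
width: 44.1
```

```bash
python3 - <<'E'
from h import *
t=grab('top','top3.png');s=grab('side','side3.png'); links(t);print(); links(s)
go(438,382,70)
p=P(s,[[560,-90,80]])[0].astype(int);q=P(t,[[580,-70,80]])[0].astype(int)
f=lambda d,p:cv2.resize(d['img'][p[1]-55:p[1]+55,p[0]-60:p[0]+60,::-1],(400,366),interpolation=cv2.INTER_CUBIC)
cv2.imwrite('pics/s6.png',np.hstack([f(s,p),f(t,q)]))
E
```

```text
px [429. 319.] n 194 ctr [ 216.8 -440.5] size [163.   25.4] long deg 28.7 z 18.9 sat 47.0

px [438. 189.] n 161 ctr [ 217.8 -440. ] size [156.2  27. ] long deg 23.5 z 17.6 sat 61.0
px [197. 313.] n 103 ctr [591.2 316. ] size [58.9 27.6] long deg 46.9 z 17.7 sat 8.0
px [235. 361.] n 300 ctr [437.5 382.4] size [23.8 72.5] long deg 96.3 z 18.1 sat 8.0
px [277. 374.] n 322 ctr [342.3 364. ] size [24.6 73. ] long deg 156.7 z 17.8 sat 142.0
t 18.9833 pos [477.9 276.8 248.7] w 44.058840929095375 F [-0.5 -0.5  1.1]
[[-0.001  0.993 -0.119]
 [-0.001 -0.119 -0.993]
 [-1.    -0.001  0.001]]
q [ 0.504  0.296  1.775 -0.     1.072  0.623]
tool delta cm [17.87 -5.2  -9.98]
```

View pics/s6.png

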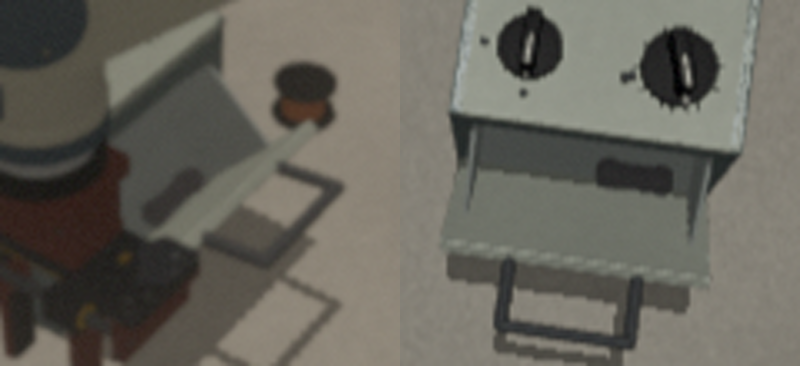

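Link B lies in the V, at (634,175) in the right half, and the latch pointer faces the front dot. Link A hasn't moved.

>>> apply_moves(
  increments=[
    {"gripper": 50,"delta_pos": [0,-1.7,-3.3],"dr": [0,0,0]},
    {"gripper": 50,"delta_pos": [0,-1.7,-3.3],"dr": [0,0,0]},
    {"gripper": 50,"delta_pos": [0,-1.8,-3.4],"dr": [0,0,0]},
    {"gripper": 50,"delta_pos": [3,0,0],"dr": [-0.07,0,0]},
    {"gripper": 50,"delta_pos": [3,0,0],"dr": [-0.07,0,0]},
  ],
)

```text
t: 19.4
ee_pos: [439.5, 384.0, 190.3]
orientation: [1.195, 1.22, -1.187]
ft_force: [0.3, 0.1, -0.4]
width: 43.8
```

>>> apply_moves(
  increments=[
    {"gripper": 50,"delta_pos": [3,0,0],"dr": [-0.07,0,0]},
    {"gripper": 50,"delta_pos": [3,0,0],"dr": [0,0,0]},
    {"gripper": 50,"delta_pos": [3,0,0],"dr": [0,0,0]},
    {"gripper": 50,"delta_pos": [3,0,0],"dr": [0,0,0]},
    {"gripper": 50,"delta_pos": [0,0,0],"dr": [0,0,0]},
  ],
)

```text
t: 19.82
ee_pos: [436.2, 378.6, 64.2]
orientation: [1.136, 1.251, -1.153]
ft_force: [-0.6, -1.0, -0.5]
width: 44.0
```

>>> apply_moves(
  increments=[
    {"gripper": 50,"delta_pos": [0,0,0],"dr": [0,0,0]},
    {"gripper": 50,"delta_pos": [0,0,0],"dr": [0,0,0]},
    {"gripper": 50,"delta_pos": [0,0,0],"dr": [0,0,0]},
    {"gripper": 50,"delta_pos": [0,0,0],"dr": [0,0,0]},
    {"gripper": 50,"delta_pos": [0,0,0],"dr": [0,0,0]},
  ],
)

```text
t: 20.23
ee_pos: [439.6, 383.4, 70.8]
orientation: [1.145, 1.25, -1.14]
ft_force: [-0.6, -0.2, 0.1]
width: 44.0
```

```bash
python3 - <<'E'
from h import *
go(437.7,382.2,10); links(grab('side'))
E
```

```text
t 20.2333 pos [439.6 383.4  70.8] w 44.01436606698987 F [-0.6 -0.2  0.1]
[[ 0.002  0.996  0.09 ]
 [ 0.002  0.09  -0.996]
 [-1.     0.002 -0.002]]
q [ 0.697  0.585  1.813 -0.     0.741  0.607]
tool delta cm [ 6.08 -0.21  0.11]
px [438. 189.] n 161 ctr [ 217.3 -440.9] size [154.3  26.7] long deg 24.1 z 17.1 sat 62.0
px [234. 363.] n 255 ctr [438.1 383.4] size [23.2 69.9] long deg 99.2 z 17.8 sat 7.0
px [277. 374.] n 328 ctr [342.4 363.7] size [25.  73.2] long deg 156.3 z 17.8 sat 85.0
```

>>> apply_moves(
  increments=[
    {"gripper": 50,"delta_pos": [2,-0.15,0],"dr": [0,0,0]},
    {"gripper": 50,"delta_pos": [2,0,0],"dr": [0,0,0]},
    {"gripper": 50,"delta_pos": [1.4,0,0],"dr": [0,0,0]},
    {"gripper": 50,"delta_pos": [0.6,0,0],"dr": [0,0,0]},
    {"gripper": 50,"delta_pos": [0,0,0],"dr": [0,0,0]},
  ],
)

```text
t: 20.7
ee_pos: [436.9, 382.4, 8.8]
orientation: [1.141, 1.251, -1.144]
ft_force: [-0.9, -1.1, -0.0]
width: 43.7
```

>>> apply_moves(
  increments=[
    {"gripper": 0,"delta_pos": [0,0,0],"dr": [0,0,0]},
    {"gripper": 0,"delta_pos": [0,0,0],"dr": [0,0,0]},
    {"gripper": 0,"delta_pos": [0,0,0],"dr": [0,0,0]},
    {"gripper": 0,"delta_pos": [0,0,0],"dr": [0,0,0]},
    {"gripper": 0,"delta_pos": [0,0,0],"dr": [0,0,0]},
  ],
)

```text
t: 21.12
ee_pos: [437.5, 382.8, 9.3]
orientation: [1.143, 1.25, -1.142]
ft_force: [0.1, -0.1, 0.8]
width: 17.8
```

>>> apply_moves(
  increments=[
    {"gripper": 0,"delta_pos": [-2,0,0],"dr": [0,0,0]},
    {"gripper": 0,"delta_pos": [-3,0,0],"dr": [0,0,0]},
    {"gripper": 0,"delta_pos": [-3,0,0],"dr": [0,0,0]},
    {"gripper": 0,"delta_pos": [-3,0,0],"dr": [0,0,0]},
    {"gripper": 0,"delta_pos": [-3,0,0],"dr": [0,0,0]},
  ],
)

```text
t: 21.53
ee_pos: [437.0, 382.4, 150.4]
orientation: [1.142, 1.25, -1.143]
ft_force: [0.6, 1.0, -0.1]
width: 18.0
```

>>> apply_moves(
  increments=[
    {"gripper": 0,"delta_pos": [-3,0,0],"dr": [0.07,0,0]},
    {"gripper": 0,"delta_pos": [-3,0,0],"dr": [0.07,0,0]},
    {"gripper": 0,"delta_pos": [-2,0,0],"dr": [0.07,0,0]},
    {"gripper": 0,"delta_pos": [0,0,0],"dr": [0,0,0]},
    {"gripper": 0,"delta_pos": [0,0,0],"dr": [0,0,0]},
  ],
)

```text
t: 21.95
ee_pos: [437.6, 383.0, 230.1]
orientation: [1.298, 1.151, -1.294]
ft_force: [0.3, -0.1, -0.9]
width: 17.7
```

```bash
python3 - <<'E'
from h import *
rep(); t=D0+Dm@np.array([-64,44,0]); go(t[0],t[1],230)
E
```

```text
t 21.95 pos [437.6 383.  230.1] w 17.66602191391123 F [ 0.3 -0.1 -0.9]
[[ 0.002  0.993 -0.119]
 [ 0.002 -0.119 -0.993]
 [-1.     0.002 -0.002]]
q [0.698 0.359 1.73  0.    1.049 0.817]
dryer [-216.1  414.6  230.1] psi-yaw deg -0.04616139008973829
t 21.95 pos [437.6 383.  230.1] w 17.66602191391123 F [ 0.3 -0.1 -0.9]
[[ 0.002  0.993 -0.119]
 [ 0.002 -0.119 -0.993]
 [-1.     0.002 -0.002]]
q [0.698 0.359 1.73  0.    1.049 0.817]
tool delta cm [-3.000e-02  1.524e+01  3.705e+01]
```

>>> apply_moves(
  increments=[
    {"gripper": 0,"delta_pos": [0,1.52,3.7],"dr": [0,0,0]},
    {"gripper": 0,"delta_pos": [0,1.52,3.7],"dr": [0,0,0]},
    {"gripper": 0,"delta_pos": [0,1.52,3.7],"dr": [0,0,0]},
    {"gripper": 0,"delta_pos": [0,1.52,3.7],"dr": [0,0,0]},
    {"gripper": 0,"delta_pos": [0,1.52,3.7],"dr": [0,0,0]},
  ],
)

```text
t: 22.37
ee_pos: [489.5, 187.8, 227.1]
orientation: [1.293, 1.153, -1.298]
ft_force: [0.3, -0.4, 0.0]
width: 17.5
```

>>> apply_moves(
  increments=[
    {"gripper": 0,"delta_pos": [0,1.52,3.7],"dr": [0,0,0]},
    {"gripper": 0,"delta_pos": [0,1.52,3.7],"dr": [0,0,0]},
    {"gripper": 0,"delta_pos": [0,1.52,3.7],"dr": [0,0,0]},
    {"gripper": 0,"delta_pos": [0,1.52,3.7],"dr": [0,0,0]},
    {"gripper": 0,"delta_pos": [0,1.52,3.7],"dr": [0,0,0]},
  ],
)

```text
t: 22.78
ee_pos: [542.8, -4.8, 227.1]
orientation: [1.294, 1.153, -1.298]
ft_force: [-0.1, -0.5, 0.2]
width: 17.9
```

>>> apply_moves(
  increments=[
    {"gripper": 0,"delta_pos": [0,0,0],"dr": [0,0,0]},
    {"gripper": 0,"delta_pos": [0,0,0],"dr": [0,0,0]},
    {"gripper": 0,"delta_pos": [0,0,0],"dr": [0,0,0]},
    {"gripper": 0,"delta_pos": [2,0,0],"dr": [0,0,0]},
    {"gripper": 0,"delta_pos": [2,0,0],"dr": [0,0,0]},
  ],
)

```text
t: 23.2
ee_pos: [544.0, -1.3, 188.9]
orientation: [1.296, 1.15, -1.294]
ft_force: [-0.5, 0.4, -0.7]
width: 17.7
```

```bash
python3 - <<'E'
from h import *
rep()
E
```

```text
t 23.2 pos [544.   -1.3 188.9] w 17.70687451380707 F [-0.5  0.4 -0.7]
[[ 0.002  0.993 -0.117]
 [ 0.    -0.117 -0.993]
 [-1.     0.002 -0.   ]]
q [-0.024  0.359  1.844  0.     0.937  0.093]
dryer [-65.2  45.5 188.9] psi-yaw deg 0.03103707013851926
```

Still holding, in place at dryer (-65, 45). Lower, release, rise, and step aside to look.

>>> apply_moves(
  increments=[
    {"gripper": 0,"delta_pos": [2,0,0],"dr": [0,0,0]},
    {"gripper": 0,"delta_pos": [2,0,0],"dr": [0,0,0]},
    {"gripper": 0,"delta_pos": [0,0,0],"dr": [0,0,0]},
    {"gripper": 0,"delta_pos": [0,0,0],"dr": [0,0,0]},
    {"gripper": 32,"delta_pos": [0,0,0],"dr": [0,0,0]},
  ],
)

```text
t: 23.62
ee_pos: [544.1, -1.8, 149.7]
orientation: [1.296, 1.151, -1.295]
ft_force: [-0.4, -0.3, 0.2]
width: 22.1
```

>>> apply_moves(
  increments=[
    {"gripper": 32,"delta_pos": [0,0,0],"dr": [0,0,0]},
    {"gripper": 32,"delta_pos": [0,0,0],"dr": [0,0,0]},
    {"gripper": 32,"delta_pos": [0,0,0],"dr": [0,0,0]},
    {"gripper": 32,"delta_pos": [0,0,0],"dr": [0,0,0]},
    {"gripper": 32,"delta_pos": [-2,0,0],"dr": [0,0,0]},
  ],
)

```text
t: 24.03
ee_pos: [541.8, -2.9, 166.8]
orientation: [1.295, 1.154, -1.301]
ft_force: [0.9, -0.3, -1.2]
width: 28.2
```

>>> apply_moves(
  increments=[
    {"gripper": 32,"delta_pos": [-3,0,0],"dr": [0,0,0]},
    {"gripper": 32,"delta_pos": [-3,0,0],"dr": [0,0,0]},
    {"gripper": 32,"delta_pos": [-3,-3,-2],"dr": [0,0,0]},
    {"gripper": 32,"delta_pos": [0,-3,-2.5],"dr": [0,0,0]},
    {"gripper": 32,"delta_pos": [0,-3,-2.5],"dr": [0,0,0]},
  ],
)

```text
t: 24.45
ee_pos: [466.4, 75.1, 257.8]
orientation: [1.302, 1.146, -1.295]
ft_force: [-0.7, 0.8, -0.0]
width: 27.9
```

>>> apply_moves(
  increments=[
    {"gripper": 32,"delta_pos": [0,-1,-4],"dr": [0,0,0]},
    {"gripper": 32,"delta_pos": [0,0,-4],"dr": [0,0,0]},
    {"gripper": 32,"delta_pos": [0,0,-4],"dr": [0,0,0]},
    {"gripper": 32,"delta_pos": [0,0,0],"dr": [0,0,0]},
    {"gripper": 32,"delta_pos": [0,0,0],"dr": [0,0,0]},
  ],
)

```text
t: 24.87
ee_pos: [470.3, 196.7, 255.9]
orientation: [1.295, 1.152, -1.294]
ft_force: [-0.6, -0.7, -1.1]
width: 28.4
```

```bash
python3 - <<'E'
from h import *
t=grab('top','top4.png');s=grab('side','side4.png'); links(t);print(); links(s)
rep(); h=D0+Dm@np.array([-161,0,0]); go(h[0],h[1],240)
p=P(t,[[600,-60,120]])[0].astype(int)
a=cv2.resize(t['img'][p[1]-70:p[1]+65,p[0]-70:p[0]+70,::-1],(415,400),interpolation=cv2.INTER_CUBIC)
b=cv2.resize(t['img'][:,:,::-1],(385,400)); cv2.imwrite('pics/s7.png',np.hstack([a,b]))
E
```

```text
px [429. 319.] n 194 ctr [ 219.9 -441.5] size [157.4  24.8] long deg 26.6 z 19.6 sat 48.0

px [438. 189.] n 165 ctr [ 217.4 -438.4] size [157.8  29. ] long deg 27.8 z 17.2 sat 61.0
px [219. 229.] n 236 ctr [710.1  50.4] size [ 13.4 210.2] long deg 174.3 z 16.7 sat 5.0
px [197. 313.] n 106 ctr [591.6 316.4] size [58.8 26.9] long deg 44.6 z 16.5 sat 8.0
px [277. 374.] n 322 ctr [342.1 363.8] size [24.5 71.8] long deg 156.3 z 17.7 sat 142.0
t 24.9667 pos [470.1 194.5 255.6] w 28.30588553685691 F [-0.9 -0.5  0.3]
[[-0.     0.993 -0.119]
 [-0.001 -0.119 -0.993]
 [-1.    -0.     0.001]]
q [ 0.369  0.221  1.86  -0.     1.061  0.489]
dryer [-161.7  231.3  255.6] psi-yaw deg -0.09755935074547376
t 24.9667 pos [470.1 194.5 255.6] w 28.30588553685691 F [-0.9 -0.5  0.3]
[[-0.     0.993 -0.119]
 [-0.001 -0.119 -0.993]
 [-1.    -0.     0.001]]
q [ 0.369  0.221  1.86  -0.     1.061  0.489]
tool delta cm [ 1.58  0.11 23.13]
```

View pics/s7.png

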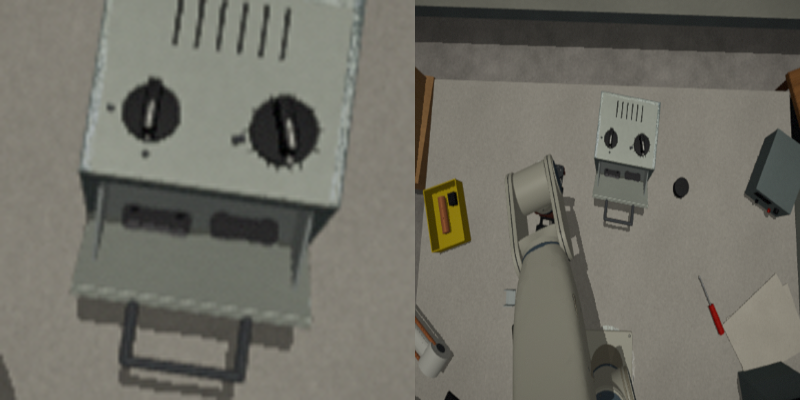

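Both links lie flat in the bin, at (157,217) and (244,226), and none are left on the bench. Next I'll regrasp the handle.

>>> apply_moves(
  increments=[
    {"gripper": 34,"delta_pos": [0,0,3.9],"dr": [0,0,0]},
    {"gripper": 34,"delta_pos": [0,0,3.9],"dr": [0,0,0]},
    {"gripper": 34,"delta_pos": [0,0,3.9],"dr": [0,0,0]},
    {"gripper": 34,"delta_pos": [0,0,3.9],"dr": [0,0,0]},
    {"gripper": 34,"delta_pos": [0,0,3.9],"dr": [0,0,0]},
  ],
)

```text
t: 25.38
ee_pos: [445.8, -1.5, 255.8]
orientation: [1.298, 1.149, -1.299]
ft_force: [-0.5, 0.6, -0.2]
width: 29.8
```

>>> apply_moves(
  increments=[
    {"gripper": 34,"delta_pos": [0,0,3.6],"dr": [0,0,0]},
    {"gripper": 34,"delta_pos": [3,0,0],"dr": [0,0,0]},
    {"gripper": 34,"delta_pos": [3,0,0],"dr": [0,0,0]},
    {"gripper": 34,"delta_pos": [2,0,0],"dr": [0,0,0]},
    {"gripper": 34,"delta_pos": [0,0,0],"dr": [0,0,0]},
  ],
)

```text
t: 25.8
ee_pos: [439.3, -35.7, 172.6]
orientation: [1.296, 1.154, -1.305]
ft_force: [-0.9, -0.4, -0.8]
width: 29.9
```

>>> apply_moves(
  increments=[
    {"gripper": 34,"delta_pos": [0,0,0],"dr": [0,0,0]},
    {"gripper": 34,"delta_pos": [0,0,0],"dr": [0,0,0]},
    {"gripper": 34,"delta_pos": [0,0,0],"dr": [0,0,0]},
    {"gripper": 34,"delta_pos": [0,0,0],"dr": [0,0,0]},
    {"gripper": 34,"delta_pos": [0,0,0],"dr": [0,0,0]},
  ],
)

```text
t: 26.22
ee_pos: [443.4, -34.2, 176.7]
orientation: [1.298, 1.149, -1.295]
ft_force: [-0.9, 0.2, 0.1]
width: 30.1
```

```bash
python3 - <<'E'
from h import *
rep(); go(444.4,-34.8,118.5)
E
```

```text
t 26.2167 pos [443.4 -34.2 176.7] w 30.09160046856844 F [-0.9  0.2  0.1]
[[ 0.002  0.993 -0.119]
 [-0.    -0.119 -0.993]
 [-1.     0.002 -0.   ]]
q [-0.104  0.24   2.06  -0.     0.839  0.016]
dryer [-161.2    1.   176.7] psi-yaw deg -0.0964980085886273
t 26.2167 pos [443.4 -34.2 176.7] w 30.09160046856844 F [-0.9  0.2  0.1]
[[ 0.002  0.993 -0.119]
 [-0.    -0.119 -0.993]
 [-1.     0.002 -0.   ]]
q [-0.104  0.24   2.06  -0.     0.839  0.016]
tool delta cm [5.82 0.09 0.05]
```

>>> apply_moves(
  increments=[
    {"gripper": 34,"delta_pos": [2,0.1,0],"dr": [0,0,0]},
    {"gripper": 34,"delta_pos": [2,0,0],"dr": [0,0,0]},
    {"gripper": 34,"delta_pos": [1.8,0,0],"dr": [0,0,0]},
    {"gripper": 34,"delta_pos": [0,0,0],"dr": [0,0,0]},
    {"gripper": 34,"delta_pos": [0,0,0],"dr": [0,0,0]},
  ],
)

```text
t: 26.63
ee_pos: [443.4, -34.1, 117.7]
orientation: [1.296, 1.151, -1.298]
ft_force: [-0.2, -0.6, -0.6]
width: 30.0
```

>>> apply_moves(
  increments=[
    {"gripper": 0,"delta_pos": [0,0,0],"dr": [0,0,0]},
    {"gripper": 0,"delta_pos": [0,0,0],"dr": [0,0,0]},
    {"gripper": 0,"delta_pos": [0,0,0],"dr": [0,0,0]},
    {"gripper": 0,"delta_pos": [0,0,0],"dr": [0,0,0]},
    {"gripper": 0,"delta_pos": [0,0,0],"dr": [0,0,0]},
  ],
)

```text
t: 27.05
ee_pos: [444.2, -34.4, 118.5]
orientation: [1.298, 1.149, -1.296]
ft_force: [-0.9, 0.5, 4.9]
width: 11.1
```

>>> apply_moves(
  increments=[
    {"gripper": 0,"delta_pos": [-0.7,0.45,0],"dr": [0,0,0]},
    {"gripper": 0,"delta_pos": [-0.77,0.57,0],"dr": [0,0,0]},
    {"gripper": 0,"delta_pos": [-0.74,0.6,0],"dr": [0,0,0]},
    {"gripper": 0,"delta_pos": [-0.71,0.64,0],"dr": [0,0,0]},
    {"gripper": 0,"delta_pos": [-0.68,0.68,0],"dr": [0,0,0]},
  ],
)

```text
t: 27.47
ee_pos: [472.6, -37.8, 154.1]
orientation: [1.296, 1.152, -1.299]
ft_force: [1.5, 1.1, -11.9]
width: 11.2
```

```bash
python3 - <<'E'
from h import *
rep()
E
```

```text
t 27.4667 pos [472.6 -37.8 154.1] w 11.218814852110846 F [  1.5   1.1 -11.9]
[[-0.002  0.993 -0.12 ]
 [ 0.    -0.12  -0.993]
 [-1.    -0.002 -0.   ]]
q [-0.105  0.321  2.013  0.     0.81   0.015]
dryer [-131.8    0.9  154.1] psi-yaw deg -0.11888008746366201
```

The handle is following, so I'll carry on to shut.

>>> apply_moves(
  increments=[
    {"gripper": 0,"delta_pos": [-0.65,0.71,0],"dr": [0,0,0]},
    {"gripper": 0,"delta_pos": [-0.61,0.74,0],"dr": [0,0,0]},
    {"gripper": 0,"delta_pos": [-0.57,0.77,0],"dr": [0,0,0]},
    {"gripper": 0,"delta_pos": [-0.53,0.8,0],"dr": [0,0,0]},
    {"gripper": 0,"delta_pos": [-0.49,0.82,0],"dr": [0,0,0]},
  ],
)

```text
t: 27.88
ee_pos: [509.7, -42.2, 183.0]
orientation: [1.295, 1.154, -1.3]
ft_force: [-7.8, 2.4, 1.1]
width: 11.2
```

>>> apply_moves(
  increments=[
    {"gripper": 0,"delta_pos": [-0.45,0.85,0],"dr": [0,0,0]},
    {"gripper": 0,"delta_pos": [-0.41,0.87,0],"dr": [0,0,0]},
    {"gripper": 0,"delta_pos": [-0.36,0.89,0],"dr": [0,0,0]},
    {"gripper": 0,"delta_pos": [-0.32,0.9,0],"dr": [0,0,0]},
    {"gripper": 0,"delta_pos": [-0.27,0.92,0],"dr": [0,0,0]},
  ],
)

```text
t: 28.3
ee_pos: [554.2, -47.8, 202.1]
orientation: [1.295, 1.153, -1.3]
ft_force: [-47.2, 7.1, -0.4]
width: 11.2
```

>>> apply_moves(
  increments=[
    {"gripper": 0,"delta_pos": [-0.1,0.3,0],"dr": [0,0,0]},
    {"gripper": 0,"delta_pos": [0,0,0],"dr": [0,0,0]},
    {"gripper": 0,"delta_pos": [0,0,0],"dr": [0,0,0]},
    {"gripper": 0,"delta_pos": [0,0,0],"dr": [0,0,0]},
    {"gripper": 0,"delta_pos": [0,0,0],"dr": [0,0,0]},
  ],
)

```text
t: 28.72
ee_pos: [553.9, -47.9, 202.1]
orientation: [1.293, 1.157, -1.304]
ft_force: [-19.0, 2.3, 11.8]
width: 11.2
```

```bash
python3 - <<'E'
from h import *
rep()
E
```

```text
t 28.7167 pos [553.9 -47.9 202.1] w 11.23663367738764 F [-19.    2.3  11.8]
[[-0.009  0.993 -0.12 ]
 [ 0.001 -0.12  -0.993]
 [-1.    -0.009  0.   ]]
q [-0.107  0.363  1.801 -0.     0.988  0.013]
dryer [-49.9   0.5 202.1] psi-yaw deg -0.10876779271397294
```

Shut: the handle is at (-50, 202), same as at the start. Release, rise and turn for the latch.

>>> apply_moves(
  increments=[
    {"gripper": 34,"delta_pos": [0,0,0],"dr": [0,0,0]},
    {"gripper": 34,"delta_pos": [0,0,0],"dr": [0,0,0]},
    {"gripper": 34,"delta_pos": [0,0,0],"dr": [0,0,0]},
    {"gripper": 34,"delta_pos": [-3,-0.2,0],"dr": [0,0,0]},
    {"gripper": 34,"delta_pos": [-4,0,0],"dr": [0,0,0]},
  ],
)

```text
t: 29.13
ee_pos: [554.9, -47.9, 270.0]
orientation: [1.295, 1.154, -1.301]
ft_force: [1.1, 0.1, 0.6]
width: 29.6
```

>>> apply_moves(
  increments=[
    {"gripper": 40,"delta_pos": [-3,0,0],"dr": [0,0,0]},
    {"gripper": 40,"delta_pos": [0,3.7,-2.05],"dr": [0,0,0]},
    {"gripper": 40,"delta_pos": [0,3.7,-2.05],"dr": [0,0,0]},
    {"gripper": 40,"delta_pos": [0,3.7,-2.05],"dr": [0,0,0]},
    {"gripper": 40,"delta_pos": [0,0,0],"dr": [-0.1,0,0]},
  ],
)

```text
t: 29.55
ee_pos: [678.4, 1.6, 302.0]
orientation: [1.227, 1.196, -1.218]
ft_force: [-1.5, 0.3, -0.1]
width: 35.4
```

>>> apply_moves(
  increments=[
    {"gripper": 40,"delta_pos": [0,0,0],"dr": [-0.1,0,0]},
    {"gripper": 40,"delta_pos": [0,0,0],"dr": [-0.1,0,0]},
    {"gripper": 40,"delta_pos": [0,0,0],"dr": [-0.1,0,0]},
    {"gripper": 40,"delta_pos": [0,0,0],"dr": [-0.1,0,0]},
    {"gripper": 40,"delta_pos": [0,0,0],"dr": [-0.1,0,0]},
  ],
)

```text
t: 29.97
ee_pos: [673.1, -0.9, 302.4]
orientation: [0.846, 1.398, -0.844]
ft_force: [-0.1, -0.1, 0.5]
width: 35.1
```

>>> apply_moves(
  increments=[
    {"gripper": 40,"delta_pos": [0,0,0],"dr": [-0.1,0,0]},
    {"gripper": 40,"delta_pos": [0,0,0],"dr": [-0.1,0,0]},
    {"gripper": 40,"delta_pos": [0,0,0],"dr": [-0.1,0,0]},
    {"gripper": 40,"delta_pos": [0,0,0],"dr": [-0.1,0,0]},
    {"gripper": 40,"delta_pos": [0,0,0],"dr": [-0.1,0,0]},
  ],
)

```text
t: 30.38
ee_pos: [673.1, -0.9, 302.5]
orientation: [0.459, 1.519, -0.458]
ft_force: [0.6, -0.1, 0.1]
width: 35.1
```

>>> apply_moves(
  increments=[
    {"gripper": 40,"delta_pos": [0,0,0],"dr": [-0.1,0,0]},
    {"gripper": 40,"delta_pos": [0,0,0],"dr": [-0.1,0,0]},
    {"gripper": 40,"delta_pos": [0,0,0],"dr": [-0.1,0,0]},
    {"gripper": 40,"delta_pos": [0,0,0],"dr": [-0.1,0,0]},
    {"gripper": 40,"delta_pos": [0,0,0],"dr": [-0.07,0,0]},
  ],
)

```text
t: 30.8
ee_pos: [673.1, -0.9, 302.5]
orientation: [0.091, 1.566, -0.091]
ft_force: [-0.3, -0.3, -0.0]
width: 35.1
```

>>> apply_moves(
  increments=[
    {"gripper": 40,"delta_pos": [0,0,0],"dr": [0,0,0]},
    {"gripper": 40,"delta_pos": [0,0,0],"dr": [0,0,0]},
    {"gripper": 40,"delta_pos": [0,0,0],"dr": [0,0,0]},
    {"gripper": 40,"delta_pos": [0,0,0],"dr": [0,0,0]},
    {"gripper": 40,"delta_pos": [0,0,0],"dr": [0,0,0]},
  ],
)

```text
t: 31.22
ee_pos: [672.0, -0.9, 301.4]
orientation: [0.096, 1.568, -0.096]
ft_force: [0.2, 0.5, -0.1]
width: 35.1
```

```bash
python3 - <<'E'
from h import *
rep(); go(672,0,220.5)
d=dict(np.load('pics/top4.png.npz'))
X=cloud(d)
for n,x,y in(('latch',672,0),('timer',658,-121)):
    k=X[(X[...,2]>229)&(X[...,2]<255)&(np.hypot(X[...,0]-x,X[...,1]-y)<40)]; print(n,cv2.minAreaRect(k[:,:2].astype(np.float32)))
# tab: low things just outside the skirt
r=np.hypot(X[...,0]-658,X[...,1]+121); k=X[(r>35)&(r<52)&(X[...,2]>203.5)&(X[...,2]<225)]; 
a=np.degrees(np.arctan2(k[:,1]+121,k[:,0]-658)); print('tab angs',np.round(np.sort(a)),np.round(k[:,2]))
print(P(d,[[647.2,-80.4,205],[658,-121,238]]))
E
```

```text
t 31.2167 pos [672.   -0.9 301.4] w 35.10784173737586 F [ 0.2  0.5 -0.1]
[[ 0.     0.121  0.993]
 [-0.     0.993 -0.121]
 [-1.     0.     0.   ]]
q [-0.019  0.428  1.453 -0.     1.261 -1.468]
dryer [ 61.8  61.  301.4] psi-yaw deg 89.78558439182892
t 31.2167 pos [672.   -0.9 301.4] w 35.10784173737586 F [ 0.2  0.5 -0.1]
[[ 0.     0.121  0.993]
 [-0.     0.993 -0.121]
 [-1.     0.     0.   ]]
q [-0.019  0.428  1.453 -0.     1.261 -1.468]
tool delta cm [ 8.09  0.09 -0.01]
latch ((672.3397827148438, 0.10436439514160156), (12.884684562683105, 45.7083854675293), 83.00865936279297)
timer ((658.3497314453125, -120.85493469238281), (50.365299224853516, 13.477974891662598), 8.847005844116211)
tab angs [-177. -174. -174. -160. -154. -153. -151. -150. -149. -148. -132. -129.
 -128. -115. -114. -109. -104.  -98.  -91.  -90.  -83.  -83.  -80.  -80.
  -71.  -67.  -63.  -47.  -46.  -39.  -31.  -13.  -10.   -2.    9.   18.
   19.   27.   54.   61.   64.   71.   77.   87.   93.   94.   97.   98.
   98.   99.  100.  100.  101.  102.  102.  104.  105.  106.  106.  107.
  107.  108.  113.  120.  135.  135.  140.  146.  163.  169.  170.  171.
  172.  174.] [204. 204. 205. 204. 204. 205. 204. 204. 204. 204. 204. 204. 204. 204.
 204. 204. 205. 204. 204. 204. 205. 205. 204. 204. 205. 205. 205. 204.
 208. 207. 205. 211. 207. 205. 208. 208. 207. 211. 206. 207. 211. 209.
 210. 206. 204. 204. 205. 208. 204. 204. 205. 204. 204. 206. 205. 205.
 204. 204. 204. 204. 205. 204. 204. 204. 205. 204. 204. 205. 204. 204.
 205. 204. 204. 204.]
[[314.23455774 154.98776791]
 [330.86940133 148.08168383]]
```

>>> apply_moves(
  increments=[
    {"gripper": 40,"delta_pos": [2,0,0],"dr": [0,0,0]},
    {"gripper": 40,"delta_pos": [3,0,0],"dr": [0,0,0]},
    {"gripper": 40,"delta_pos": [3.1,0,0],"dr": [0,0,0]},
    {"gripper": 40,"delta_pos": [0,0,0],"dr": [0,0,0]},
    {"gripper": 40,"delta_pos": [0,0,0],"dr": [0,0,0]},
  ],
)

```text
t: 31.63
ee_pos: [671.9, -0.8, 219.9]
orientation: [0.095, 1.569, -0.095]
ft_force: [-0.0, -0.5, 0.7]
width: 35.1
```

>>> apply_moves(
  increments=[
    {"gripper": 0,"delta_pos": [0,0,0],"dr": [0,0,0]},
    {"gripper": 0,"delta_pos": [0,0,0],"dr": [0,0,0]},
    {"gripper": 0,"delta_pos": [0,0,0],"dr": [0,0,0]},
    {"gripper": 0,"delta_pos": [0,0,0],"dr": [0,0,0]},
    {"gripper": 0,"delta_pos": [0,0,0],"dr": [0,0,0]},
  ],
)

```text
t: 32.05
ee_pos: [672.0, 0.6, 220.6]
orientation: [0.097, 1.568, -0.093]
ft_force: [0.5, 4.7, 0.8]
width: 12.9
```

>>> apply_moves(
  increments=[
    {"gripper": 0,"delta_pos": [0,0,0],"dr": [0.1,0,0]},
    {"gripper": 0,"delta_pos": [0,0,0],"dr": [0.1,0,0]},
    {"gripper": 0,"delta_pos": [0,0,0],"dr": [0.1,0,0]},
    {"gripper": 0,"delta_pos": [0,0,0],"dr": [0.1,0,0]},
    {"gripper": 0,"delta_pos": [0,0,0],"dr": [0.1,0,0]},
  ],
)

```text
t: 32.47
ee_pos: [672.1, 0.8, 220.5]
orientation: [0.492, 1.515, -0.488]
ft_force: [1.1, 6.8, -0.1]
width: 12.5
```

>>> apply_moves(
  increments=[
    {"gripper": 0,"delta_pos": [0,0,0],"dr": [0.1,0,0]},
    {"gripper": 0,"delta_pos": [0,0,0],"dr": [0.1,0,0]},
    {"gripper": 0,"delta_pos": [0,0,0],"dr": [0.1,0,0]},
    {"gripper": 0,"delta_pos": [0,0,0],"dr": [0.1,0,0]},
    {"gripper": 0,"delta_pos": [0,0,0],"dr": [0.1,0,0]},
  ],
)

```text
t: 32.88
ee_pos: [672.2, 0.8, 220.6]
orientation: [0.877, 1.388, -0.873]
ft_force: [2.2, 6.9, 0.5]
width: 13.0
```

>>> apply_moves(
  increments=[
    {"gripper": 0,"delta_pos": [0,0,0],"dr": [0.1,0,0]},
    {"gripper": 0,"delta_pos": [0,0,0],"dr": [0.1,0,0]},
    {"gripper": 0,"delta_pos": [0,0,0],"dr": [0.1,0,0]},
    {"gripper": 0,"delta_pos": [0,0,0],"dr": [0.1,0,0]},
    {"gripper": 0,"delta_pos": [0,0,0],"dr": [0.1,0,0]},
  ],
)

```text
t: 33.3
ee_pos: [672.4, 0.9, 220.6]
orientation: [1.252, 1.184, -1.247]
ft_force: [3.0, 6.4, -0.5]
width: 12.7
```

>>> apply_moves(
  increments=[
    {"gripper": 0,"delta_pos": [0,0,0],"dr": [0.07,0,0]},
    {"gripper": 0,"delta_pos": [0,0,0],"dr": [0,0,0]},
    {"gripper": 0,"delta_pos": [0,0,0],"dr": [0,0,0]},
    {"gripper": 0,"delta_pos": [0,0,0],"dr": [0,0,0]},
    {"gripper": 0,"delta_pos": [0,0,0],"dr": [0,0,0]},
  ],
)

```text
t: 33.72
ee_pos: [672.4, 0.9, 220.6]
orientation: [1.3, 1.151, -1.295]
ft_force: [2.9, 5.9, -0.6]
width: 12.6
```

```bash
python3 - <<'E'
from h import *
rep()
E
```

```text
t 33.7167 pos [672.4   0.9 220.6] w 12.610630163209025 F [ 2.9  5.9 -0.6]
[[ 0.001  0.993 -0.12 ]
 [ 0.003 -0.12  -0.993]
 [-1.     0.001 -0.003]]
q [-0.018  0.502  1.526  0.003  1.112  0.101]
dryer [ 62.   62.8 220.6] psi-yaw deg -0.11933148019943485
```

>>> apply_moves(
  increments=[
    {"gripper": 40,"delta_pos": [0,0,0],"dr": [0,0,0]},
    {"gripper": 40,"delta_pos": [0,0,0],"dr": [0,0,0]},
    {"gripper": 40,"delta_pos": [0,0,0],"dr": [0,0,0]},
    {"gripper": 40,"delta_pos": [-3,0,0],"dr": [0,0,0]},
    {"gripper": 40,"delta_pos": [-4,0,0],"dr": [0,0,0]},
  ],
)

```text
t: 34.13
ee_pos: [669.4, -1.1, 287.0]
orientation: [1.293, 1.156, -1.304]
ft_force: [0.6, 0.5, 1.1]
width: 35.1
```

>>> apply_moves(
  increments=[
    {"gripper": 29,"delta_pos": [-1,0,0],"dr": [0,0,0]},
    {"gripper": 29,"delta_pos": [0,0,4],"dr": [0,0,0]},
    {"gripper": 29,"delta_pos": [0,0,4],"dr": [0,0,0]},
    {"gripper": 29,"delta_pos": [0,0,4.2],"dr": [0,0,0]},
    {"gripper": 29,"delta_pos": [0,0,0],"dr": [-0.1,0,0]},
  ],
)

```text
t: 34.55
ee_pos: [656.2, -128.2, 300.6]
orientation: [1.226, 1.195, -1.229]
ft_force: [-0.4, -0.1, -0.0]
width: 25.9
```

>>> apply_moves(
  increments=[
    {"gripper": 29,"delta_pos": [0,0,0],"dr": [-0.11,0,0]},
    {"gripper": 29,"delta_pos": [0,0,0],"dr": [-0.11,0,0]},
    {"gripper": 29,"delta_pos": [0,0,0],"dr": [-0.11,0,0]},
    {"gripper": 29,"delta_pos": [0,0,0],"dr": [-0.11,0,0]},
    {"gripper": 29,"delta_pos": [0,0,0],"dr": [-0.11,0,0]},
  ],
)

```text
t: 34.97
ee_pos: [657.1, -122.1, 300.4]
orientation: [0.807, 1.416, -0.807]
ft_force: [-0.4, -0.7, 0.2]
width: 25.3
```

>>> apply_moves(
  increments=[
    {"gripper": 29,"delta_pos": [0,0,0],"dr": [-0.11,0,0]},
    {"gripper": 29,"delta_pos": [0,0,0],"dr": [-0.11,0,0]},
    {"gripper": 29,"delta_pos": [0,0,0],"dr": [-0.11,0,0]},
    {"gripper": 29,"delta_pos": [0,0,0],"dr": [-0.11,0,0]},
    {"gripper": 29,"delta_pos": [0,0,0],"dr": [-0.11,0,0]},
  ],
)

```text
t: 35.38
ee_pos: [657.1, -121.9, 300.4]
orientation: [0.381, 1.537, -0.381]
ft_force: [0.3, 0.4, -0.1]
width: 25.2
```

>>> apply_moves(
  increments=[
    {"gripper": 29,"delta_pos": [0,0,0],"dr": [-0.11,0,0]},
    {"gripper": 29,"delta_pos": [0,0,0],"dr": [-0.11,0,0]},
    {"gripper": 29,"delta_pos": [0,0,0],"dr": [-0.11,0,0]},
    {"gripper": 29,"delta_pos": [0,0,0],"dr": [-0.11,0,0]},
    {"gripper": 29,"delta_pos": [0,0,0],"dr": [-0.11,0,0]},
  ],
)

```text
t: 35.8
ee_pos: [657.1, -121.9, 300.4]
orientation: [-0.051, 1.57, 0.05]
ft_force: [0.2, 2.0, 0.2]
width: 25.6
```

>>> apply_moves(
  increments=[
    {"gripper": 29,"delta_pos": [0,0,0],"dr": [-0.11,0,0]},
    {"gripper": 29,"delta_pos": [0,0,0],"dr": [0,0,0]},
    {"gripper": 29,"delta_pos": [0,0,0],"dr": [0,0,0]},
    {"gripper": 29,"delta_pos": [0,0,0],"dr": [0,0,0]},
    {"gripper": 29,"delta_pos": [0,0,0],"dr": [0,0,0]},
  ],
)

```text
t: 36.22
ee_pos: [657.2, -121.7, 300.4]
orientation: [-0.131, 1.567, 0.131]
ft_force: [-0.2, 1.1, -0.3]
width: 25.6
```

```bash
python3 - <<'E'
from h import *
o,M=rep(); print('psi',np.degrees(np.arctan2(M[1,1],M[0,1]))); go(658.2,-120.8,221)
d=grab('side'); p=P(d,[[665,-60,223]])[0].astype(int)
cv2.imwrite('pics/s8.png',cv2.resize(d['img'][p[1]-50:p[1]+45,p[0]-60:p[0]+60,::-1],None,fx=6,fy=6,interpolation=cv2.INTER_CUBIC))
E
```

```text
t 36.2167 pos [ 657.2 -121.7  300.4] w 25.555769749013532 F [-0.2  1.1 -0.3]
[[ 0.    -0.166  0.986]
 [-0.     0.986  0.166]
 [-1.    -0.     0.   ]]
q [-0.201  0.423  1.462 -0.     1.256 -1.939]
dryer [ 61.4 -60.7 300.4] psi-yaw deg 106.32295720477677
psi 99.56205522223306
t 36.2167 pos [ 657.2 -121.7  300.4] w 25.555769749013532 F [-0.2  1.1 -0.3]
[[ 0.    -0.166  0.986]
 [-0.     0.986  0.166]
 [-1.    -0.     0.   ]]
q [-0.201  0.423  1.462 -0.     1.256 -1.939]
tool delta cm [7.94 0.08 0.11]
```

View pics/s8.png

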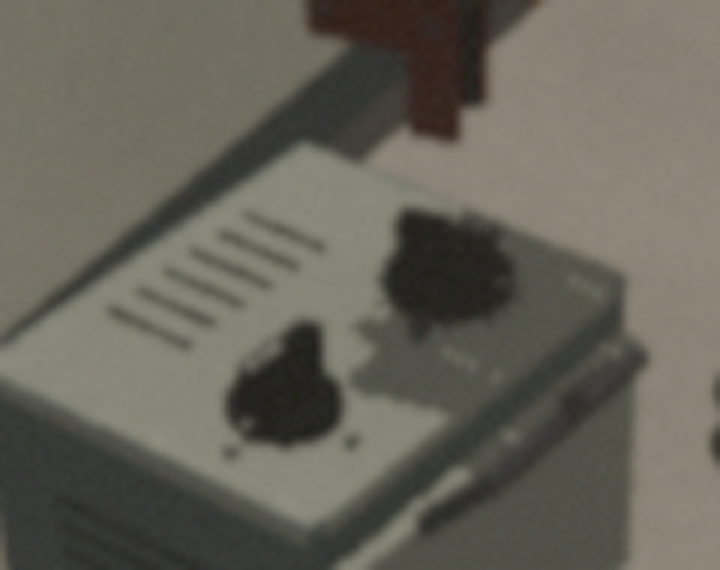

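The latch wing is back towards the side dot and the hopper is shut. Next, grip and turn the timer by 1.49 rad.

>>> apply_moves(
  increments=[
    {"gripper": 29,"delta_pos": [2,0.08,0.11],"dr": [0,0,0]},
    {"gripper": 29,"delta_pos": [3,0,0],"dr": [0,0,0]},
    {"gripper": 29,"delta_pos": [2.9,0,0],"dr": [0,0,0]},
    {"gripper": 29,"delta_pos": [0,0,0],"dr": [0,0,0]},
    {"gripper": 29,"delta_pos": [0,0,0],"dr": [0,0,0]},
  ],
)

```text
t: 36.68
ee_pos: [658.0, -120.6, 220.5]
orientation: [-0.132, 1.568, 0.132]
ft_force: [-0.5, -0.2, 0.9]
width: 25.5
```

>>> apply_moves(
  increments=[
    {"gripper": 0,"delta_pos": [0,0,0],"dr": [0,0,0]},
    {"gripper": 0,"delta_pos": [0,0,0],"dr": [0,0,0]},
    {"gripper": 0,"delta_pos": [0,0,0],"dr": [0,0,0]},
    {"gripper": 0,"delta_pos": [0,0,0],"dr": [0,0,0]},
    {"gripper": 0,"delta_pos": [0,0,0],"dr": [0,0,0]},
  ],
)

```text
t: 37.1
ee_pos: [658.3, -120.4, 221.7]
orientation: [-0.133, 1.566, 0.133]
ft_force: [-0.0, 1.9, 1.6]
width: 12.7
```

>>> apply_moves(
  increments=[
    {"gripper": 0,"delta_pos": [0,0,0],"dr": [0.1,0,0]},
    {"gripper": 0,"delta_pos": [0,0,0],"dr": [0.1,0,0]},
    {"gripper": 0,"delta_pos": [0,0,0],"dr": [0.1,0,0]},
    {"gripper": 0,"delta_pos": [0,0,0],"dr": [0.1,0,0]},
    {"gripper": 0,"delta_pos": [0,0,0],"dr": [0.1,0,0]},
  ],
)

```text
t: 37.52
ee_pos: [658.3, -120.6, 221.7]
orientation: [0.263, 1.554, -0.263]
ft_force: [-0.5, 0.1, 1.4]
width: 13.0
```

>>> apply_moves(
  increments=[
    {"gripper": 0,"delta_pos": [0,0,0],"dr": [0.1,0,0]},
    {"gripper": 0,"delta_pos": [0,0,0],"dr": [0.1,0,0]},
    {"gripper": 0,"delta_pos": [0,0,0],"dr": [0.1,0,0]},
    {"gripper": 0,"delta_pos": [0,0,0],"dr": [0.1,0,0]},
    {"gripper": 0,"delta_pos": [0,0,0],"dr": [0.1,0,0]},
  ],
)

```text
t: 37.93
ee_pos: [658.2, -120.7, 221.7]
orientation: [0.653, 1.47, -0.653]
ft_force: [-0.9, -0.3, 1.6]
width: 12.9
```

>>> apply_moves(
  increments=[
    {"gripper": 0,"delta_pos": [0,0,0],"dr": [0.1,0,0]},
    {"gripper": 0,"delta_pos": [0,0,0],"dr": [0.1,0,0]},
    {"gripper": 0,"delta_pos": [0,0,0],"dr": [0.1,0,0]},
    {"gripper": 0,"delta_pos": [0,0,0],"dr": [0.1,0,0]},
    {"gripper": 0,"delta_pos": [0,0,0],"dr": [0.09,0,0]},
  ],
)

```text
t: 38.35
ee_pos: [658.0, -120.8, 221.7]
orientation: [1.026, 1.315, -1.027]
ft_force: [-1.7, 0.9, 2.4]
width: 12.4
```

>>> apply_moves(
  increments=[
    {"gripper": 0,"delta_pos": [0,0,0],"dr": [0,0,0]},
    {"gripper": 0,"delta_pos": [0,0,0],"dr": [0,0,0]},
    {"gripper": 0,"delta_pos": [0,0,0],"dr": [0,0,0]},
    {"gripper": 0,"delta_pos": [0,0,0],"dr": [0,0,0]},
    {"gripper": 0,"delta_pos": [0,0,0],"dr": [0,0,0]},
  ],
)

```text
t: 38.77
ee_pos: [658.0, -120.8, 221.6]
orientation: [1.022, 1.318, -1.022]
ft_force: [-2.8, -0.5, 5.2]
width: 12.9
```

```bash
python3 - <<'E'
from h import *
o,M=rep(); print('psi',np.degrees(np.arctan2(M[1,1],M[0,1])))
E
```

```text
t 38.7667 pos [ 658.  -120.8  221.6] w 12.886542328218662 F [-2.8 -0.5  5.2]
[[-0.     0.969  0.249]
 [-0.     0.249 -0.969]
 [-1.    -0.     0.   ]]
q [-0.199  0.497  1.532 -0.     1.113 -0.45 ]
dryer [ 62.1 -59.7 221.6] psi-yaw deg 21.156701995788406
psi 14.395800013244692
```

>>> apply_moves(
  increments=[
    {"gripper": 32,"delta_pos": [0,0,0],"dr": [0,0,0]},
    {"gripper": 32,"delta_pos": [0,0,0],"dr": [0,0,0]},
    {"gripper": 32,"delta_pos": [0,0,0],"dr": [0,0,0]},
    {"gripper": 32,"delta_pos": [-3,0,0],"dr": [0,0,0]},
    {"gripper": 32,"delta_pos": [-4,0,0],"dr": [0,0,0]},
  ],
)

```text
t: 39.18
ee_pos: [656.1, -120.1, 287.6]
orientation: [1.021, 1.325, -1.027]
ft_force: [-0.0, 0.2, -0.1]
width: 28.1
```

>>> apply_moves(
  increments=[
    {"gripper": 32,"delta_pos": [-3,0,0],"dr": [0,0,0]},
    {"gripper": 32,"delta_pos": [0,-1,-3.8],"dr": [0,0,0]},
    {"gripper": 32,"delta_pos": [0,-1,-3.8],"dr": [0,0,0]},
    {"gripper": 32,"delta_pos": [0,-1,-3.8],"dr": [0,0,0]},
    {"gripper": 32,"delta_pos": [0,-1,-3.8],"dr": [0,0,0]},
  ],
)

```text
t: 39.6
ee_pos: [581.0, 17.9, 321.3]
orientation: [1.024, 1.317, -1.023]
ft_force: [0.6, 0.7, 0.1]
width: 27.8
```

>>> apply_moves(
  increments=[
    {"gripper": 32,"delta_pos": [0,-1,-3.8],"dr": [0,0,0]},
    {"gripper": 32,"delta_pos": [0,-1,-3.8],"dr": [0,0,0]},
    {"gripper": 32,"delta_pos": [0,-1,-3.8],"dr": [0,0,0]},
    {"gripper": 32,"delta_pos": [0,-1,-3.8],"dr": [0,0,0]},
    {"gripper": 32,"delta_pos": [0,-1,-3.8],"dr": [0,0,0]},
  ],
)

```text
t: 40.02
ee_pos: [485.4, 189.9, 321.4]
orientation: [1.024, 1.317, -1.022]
ft_force: [0.6, 0.5, -0.3]
width: 27.8
```

```bash
python3 - <<'E'
from h import *
t=grab('top','top5.png'); s=grab('side','side5.png'); links(s)
X=cloud(t)
for n,x,y in(('latch',672,0),('timer',658,-121)):
    k=X[(X[...,2]>229)&(X[...,2]<255)&(np.hypot(X[...,0]-x,X[...,1]-y)<40)]; print(n,cv2.minAreaRect(k[:,:2].astype(np.float32)))
p=P(t,[[640,-65,210]])[0].astype(int); o=p-[55,50]; print('crop origin',o,'scale 7')
cv2.imwrite('pics/s9.png',cv2.resize(t['img'][o[1]:o[1]+84,o[0]:o[0]+110,::-1],None,fx=7,fy=7,interpolation=cv2.INTER_CUBIC))
E
```

```text
px [438. 189.] n 156 ctr [ 218.6 -437.2] size [150.6  22.8] long deg 25.5 z 17.3 sat 61.5
px [219. 229.] n 221 ctr [714.3  48.1] size [ 16.8 200.7] long deg 174.4 z 16.6 sat 5.0
px [197. 313.] n 110 ctr [591.3 316.3] size [58.7 25.5] long deg 45.8 z 17.1 sat 8.0
px [277. 374.] n 328 ctr [341.7 364.3] size [24.  72.5] long deg 157.6 z 17.8 sat 140.5
latch ((671.357177734375, 0.21183204650878906), (45.165523529052734, 14.35439682006836), 83.41508483886719)
timer ((657.5189819335938, -120.81836700439453), (14.341582298278809, 49.57590103149414), 16.04591178894043)
crop origin [253 106] scale 7
```

View pics/s9.png

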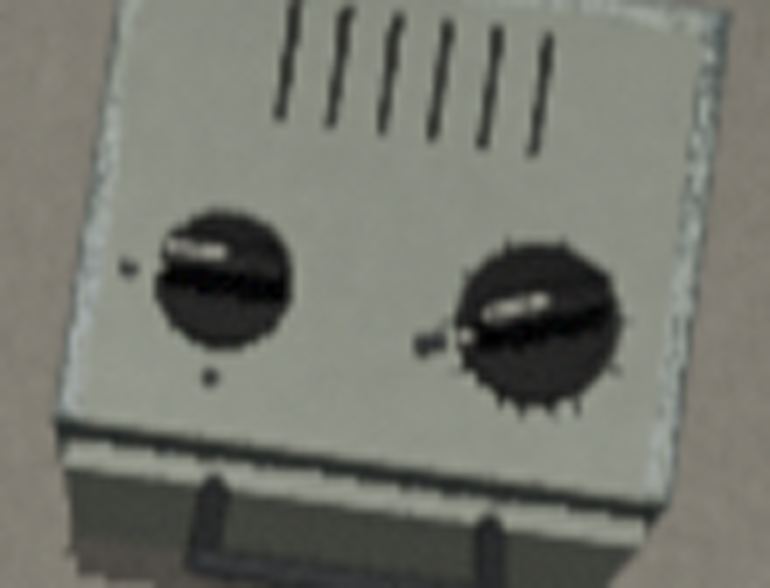

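The pointer tip at (468,335) lines up with the tab at (430,343), about 1.5° apart as seen from the axis at (538,325). The latch points at the side dot and the hopper is shut, so I'm handing in.

```bash
python3 -c "
from h import *
print(ctrl.close_job())"
```

```text
the job is handed in; nothing more can be done
None
```

I finished every step in the order asked and handed the job in at about 40 s of the 210 s; the hand-in gave no verdict.

- **Latch and hopper:** I turned the latch to the front dot and pulled the hopper to about 0.74 rad. After loading I pushed it shut; the handle came back to within 1 mm of its starting position. Then I turned the latch back to the side dot. In the last image its wing is within about 0.2° of that direction.
- **Links:** I found two grey links on the bench and put both in. A picture taken before closing showed them lying flat side by side in the bin. They can't be seen once the hopper is shut, so I didn't check them again after that.
- **Timer:** The pointer tip lines up with the steel tab. The angle between them is about 1.5° in the enlarged crop and about 2° by the depth fit, against the 9° allowed.
- **Left alone:** I didn't touch the yellow look-alike, spool, jar or tab. In the last images the yellow link and the jar were where they started, and the tab showed no shift. I made no separate measurement of the spool at the end.

No check failed. My first latch grip was 5 mm off its axis, so I regripped it before turning.

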